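Change the ribbon cassette in the pharmacy's forms printer

TASK

The forms printer on the dispensary counter needs a new ribbon cassette. Swing its smoked hood up by the pull bar until it stays open by itself, turn the gap dial on the sloping panel inside to the fourth click from its stop, then lift the spent cassette out and lay it flat in the open tray, and finally set the fresh cassette from the counter fully down in the printer's cradle. Leave the hood standing open, do not drop either cassette, and do not knock over the two medicine bottles.

Things in the scene. Friction and masses are not known exactly. Their poses are not given: they have to be found in the camera images.
- printer: cream desktop forms printer fixed to the counter, 280 mm deep (x), 312 mm wide (y); origin on the counter under its centre, x to its rear, y to its left, z up. Grey deck 40 mm above the counter with the cradle in its front half; behind the cradle a panel rising to the rear at 25 degrees carries the dial. Front wall 55 mm, side walls 120 mm (260 mm between them), rear housing 122 mm tall behind x = 80 mm
- hood (a joint): smoked see-through hood, a panel 165 mm long, 312 mm wide and 6 mm thick, hinged at its rear edge; 0 = shut (level), 1.75 rad = stop, fully open, leaning 10 degrees back past upright. An over-centre spring shuts it when let go below about 1.2 rad and swings it on to the stop when let go beyond that; about 5 N at the bar is needed to lift it from shut, less as it rises
- hood_bar (a point): middle of the hood's pull bar: round, black, 14 mm diameter, along the printer's y, between two arms (110 mm clear between them) that hold it parallel to the hood's front edge with a 33 mm clear gap. 205 mm from the hinge line; shut, it is 131 mm above the counter and 125 mm in front of the printer's origin, with nothing within 35 mm below it. The bar may turn between the fingers
- hood_hinge (a point): middle of the hood's hinge line, which is along the printer's y, 128 mm above the counter and 80 mm behind the printer's origin
- dial (a joint): gap dial: 0 = anticlockwise stop, grows as it is turned clockwise as seen when looking onto its face; one click each 0.4 rad, so the fourth click is 1.6 rad; last at 2.4 rad. A sprung ball holds it in each click (about 0.1 N m to turn) and pulls it into the nearest click when let go
- dial_grip (a point): on the dial's axis, half-way up its black bar grip (61 mm long, 15 mm thick, 34 mm tall) which stands on a 64 mm disc. Its z axis is the dial's axis, out of the panel, leaning 25 degrees from vertical to the printer's front; its x axis lies along the bar and turns with the dial. A white line on the bar's -x half is the pointer: at 0 on the long tick, at 1.0 rad straight down the slope
- cradle (a point): centre of the cradle's bed on the deck, 70 mm in front of the printer's origin, 40 mm above the counter; axes as the printer's. Bed 158 mm along y by 74 mm along x inside lips 10 mm tall; either way round fits
- spent_mid (a point): spent cassette, in the cradle at the start: flat black cassette 150 mm along its y, 66 mm along its x, 22 mm tall, with an upright fin on the middle of its top, 46 mm along x, 14 mm thick along y, 30 mm tall (52 mm in all). This point is its centre, 26 mm above its underside, which is 4 mm above the foot of the fin. 0.1 to 0.25 kg
- fresh_mid (a point): fresh cassette, lying alone on the counter beside the printer on one side, the same in shape, size, axes and point as the spent one
- tray_in (a point): centre of the inner floor, 5 mm above the counter, of the open grey tray fixed on the counter on the other side of the printer; inside 200 mm along its x by 120 mm along its y, walls 23 mm tall above this floor. The cassette's long side goes along the tray's long side
- bottle_a_mid (a point): white medicine jar, 54 mm diameter, 100 mm tall, loose; this point is its centre 50 mm up. To be left standing
- bottle_b_mid (a point): amber medicine bottle, 52 mm diameter, 120 mm tall, loose; this point is its centre 60 mm up. To be left standing
Things that resemble listed ones, but are neither listed nor needed, are in the scene too. Leave any blue or turquoise look-alike of the part that bears spent_mid alone.

How it is judged (in metres and radians):
On the way, in this order (a step that is already met when the one before it is completed fails the run):
1. the hood stands open beyond 1.5 rad by itself, not touched (value of joint hood above 1.5 rad and contact force between the fingers and printer below 0.3 N), for 0.3 s.
2. the dial rests in the fourth click (1.6 +/- 0.12 rad), let go (value of joint dial between 1.48 and 1.72 rad and contact force between the fingers and printer below 0.3 N), for 0.2 s.
3. the spent cassette lies flat in the tray, let go (z of spent_mid in the frame of tray_in between 0.018 and 0.032 m and horizontal distance between spent_mid and tray_in below 0.05 m and angle between spent_mid's own z axis and vertical below 0.12 rad and contact force between the fingers and spent below 0.1 N), for 0.2 s.
4. the fresh cassette lies fully down in the cradle, let go (z of fresh_mid in the frame of cradle below 0.0285 m and horizontal distance between fresh_mid and cradle below 0.009 m and angle between the y axis of fresh_mid and the y axis of cradle, either way round below 0.14 rad and contact force between the fingers and fresh below 0.1 N), for 0.2 s.
At the end, for the whole second after the job is handed in: hood open by itself beyond 1.5 rad; dial in the fourth click (1.6 +/- 0.12 rad); spent cassette flat on the tray floor, centres within 50 mm; fresh cassette fully down and level in the cradle (9 mm in plan, 2.5 mm in height, in line within 0.14 rad either way round); both bottles standing (value of joint hood above 1.5 rad and value of joint dial between 1.48 and 1.72 rad and z of spent_mid in the frame of tray_in below 0.032 m and horizontal distance between spent_mid and tray_in below 0.05 m and angle between spent_mid's own z axis and vertical below 0.12 rad and z of fresh_mid in the frame of cradle between 0.02 and 0.0285 m and horizontal distance between fresh_mid and cradle below 0.009 m and angle between the y axis of fresh_mid and the y axis of cradle, either way round below 0.14 rad and angle between fresh_mid's own z axis and vertical below 0.08 rad and angle between each of bottle_a_mid, bottle_b_mid's own z axis and vertical below 0.3 rad); the robot touches nothing.
It fails at once if a cassette is dropped or thrown (faster than 0.8 m/s out of the fingers) ((linear speed of spent above 0.8 m/s and contact force between the fingers and spent below 0.1 N) or (linear speed of fresh above 0.8 m/s and contact force between the fingers and fresh below 0.1 N)).
It fails at once if a medicine bottle is knocked over (angle between any of bottle_a_mid, bottle_b_mid's own z axis and vertical above 0.5 rad).
It also fails if it takes over 72 s, if anything falls off the work surface, if the arm or the gripper's body presses on something with over 40 N, if the wrist force passes 120 N, or if a joint passes its speed limit or range.

ROBOT

A 6-joint arm with a two-finger parallel gripper is mounted at the origin on the work surface. World frame = base frame: x ahead of the robot, y to its left, z up, the work surface at z = 0. Lengths are in m, angles in degrees, forces in N, time in s.
With the tool pointing down it reaches from about 0.325 to 0.85 m from the base axis. Payload 15.5 kg.
Tool frame: the origin (TCP) lies on the centre line of the jaws, within the pads' length; the fingertips stand 8 mm ahead of it and the grasp point (between the pads) lies 11 mm behind it; z points along the fingers, y is the direction in which the jaws open and shut (so a half turn about z gives the same grasp; the last joint's range is limited). The gripper opens to 91 mm and grips with 3 to 60 N. Pads are 32 mm wide; open, the fingers measure 118 mm over their backs; the gripper's body (76 mm by 178 mm) begins 60 mm behind the grasp point.
Start: joints at [59.559, 28.281, 77.091, -0, 74.628, -5.472], TCP at [0.264, 0.567, 0.222] pointing down, gripper open.
Joint ranges: [-166.48, 166.48], [-47.26, 123.95], [12.59, 153.08], [-70.14, 250.14], [6.76, 159.57], [-176.63, 176.63]. Speed limits (degrees/s): [108.29, 108.29, 147.25, 172.46, 172.46, 172.46].

INTERFACE

Orientations are given as [roll, pitch, yaw] about the fixed x, y, z axes, in that order (R = Rz(yaw) Ry(pitch) Rx(roll)).
In Python, from bench import * gives the robot as it stands. The module is installed in compiled form; this text tells all that it offers.
- The arm moves only by the tool drive_tool, never from a script. Its argument "plan" is a list of rows, each an object of numbers: "x", "y", "z": the shift along the tool's x, y, z in m; "ax", "ay", "az": the turn, a rotation vector about the tool's x, y, z in degrees; "claw": the closure, from -1 (fully open) to 1 (shut). A call has 1 to 8 rows; each row shifts and turns the commanded pose from where the row before left it, along the tool's axes as they then stand; what a row does not reach is not made up. A row lasts 1/10 s, in which the tool goes at most 50 mm and 8.59 degrees, less where a joint would pass 70% of its speed; a pose out of reach is approached as far as the arm can. A call with a gripper value outside its range is refused whole. The fingers move at their own pace and stop on an object; "newtons" is the grip in N (left out, the last holds). Time passes only in rows, so rows that do not move let the fingers close. It gives the time, the measured TCP pose, the force and the opening at its end, in the units of the state.
- read_state(): the state, without advancing time (a new reading comes with each control period).
- camera(name): name is "scene" or "top" or "wrist"; returns the picture (480x640x3 uint8, blue, green, red); there is no depth.
- get_calibration(name): a dict with "mtx" (3x3 intrinsics, pixels), "camera_from_world" (4x4, takes a point from world to camera coordinates). Camera axes: x right, y up, looking along -z (the intrinsics and any distortion apply to the point x, -y, -z); pixel columns grow to the right and rows downward; lengths in m; the calibration is good to about 2 mm. A picture is of the moment at which its call begins: read the wrist's pose just before it. get_calibration takes no time and is no camera call; for the wrist camera it gives the pose at the moment of the call.
- finish_job(): hands the job in, once; it reports no verdict.
The state is a dict: "t": time; "joint_positions": joint angles; "joint_velocities": joint speeds; "joint_efforts": joint torques, N m; "position": TCP position; "orientation": TCP orientation; "contact_force": force on the tool from outside, world axes, zero at the start; "wrist_torque": the same for the moment, N m; "grip_width": finger opening in m.
Only numpy, scipy, OpenCV 4.12 (cv2) and the standard library are available. Lean on these libraries where they do the work, as an engineer would, in place of code of your own. Each camera call takes 0.05 s, during which the arm holds its last target. There are 200 camera calls.

## Working session

There is one attempt and no reset: what is moved stays moved. The work goes in short steps, Python scripts to look and compute and a tool call to move; the robot and the scene stay as the last step left them, time stands still between calls to the robot, and variables do not carry over. Pictures are saved under pics/ and viewed, about 8 in all and at most 12, crops included, and the job is handed in when it is done.

Besides the shell and the picture viewer there is one more tool, called after ">>>" as a command line: name --argument value ..., lists and objects as JSON in quotes. drive_tool: Moves the arm, as the interface text tells. Its arguments: {"type":"object","properties":{"plan":{"type":"array"},"newtons":{"type":"number"}},"required":["plan"]}

```bash
mkdir -p pics
python3 - <<'E'
from bench import *
import cv2,numpy as np
a=camera("scene");b=camera("top")
cv2.imwrite("pics/s.png",a);cv2.imwrite("pics/t.png",b)
for n in("scene","top","wrist"):
    c=get_calibration(n);print(n,{k:(np.round(v,4).tolist() if hasattr(v,'shape') or isinstance(v,list) else v) for k,v in c.items()})
print(read_state())
E
```

```text
scene {'mtx': [[473.8731, 0.0, 324.8462], [0.0, 473.8731, 242.1367], [0.0, 0.0, 1.0]], 'camera_from_world': [[0.4146, 0.91, -0.0058, -0.2066], [-0.5861, 0.2719, 0.7632, 0.2054], [0.6961, -0.313, 0.6461, -1.545], [0.0, 0.0, 0.0, 1.0]]}
top {'mtx': [[565.9487, 0.0, 308.7853], [0.0, 565.9487, 242.9134], [0.0, 0.0, 1.0]], 'camera_from_world': [[-0.009, -0.9996, -0.0257, 0.0253], [0.9951, -0.0115, 0.0982, -0.4949], [-0.0984, -0.0247, 0.9948, -1.2629], [0.0, 0.0, 0.0, 1.0]]}
wrist {'mtx': [[374.8041, 0.0, 320.148], [0.0, 374.8041, 239.4557], [0.0, 0.0, 1.0]], 'camera_from_world': [[0.4213, 0.9069, -0.0018, -0.623], [-0.8729, 0.405, -0.2722, 0.0322], [-0.2461, 0.1163, 0.9622, -0.3923], [0.0, 0.0, 0.0, 1.0]]}
{'t': 0.1, 'joint_positions': array([ 5.95573760e+01,  2.83103244e+01,  7.71230235e+01,  3.70184442e-04,
        7.46259302e+01, -5.47162846e+00]), 'joint_velocities': array([-0.02102499, -0.0168743 , -0.06804483,  0.01454023, -0.0230426 ,
        0.02686079]), 'joint_efforts': array([ 1.87863618e-03, -8.80254006e+01, -3.82543516e+01,  7.10757100e-02,
        4.82458505e-02, -6.98020312e-05]), 'position': array([0.26368448, 0.56630805, 0.22141202]), 'orientation': array([-1.79941026e+02, -6.00753885e-03,  1.55028903e+02]), 'contact_force': array([-0.76380846, -0.19991723, -0.07528105]), 'wrist_torque': array([-0.05203159, -0.03458972,  0.06233083]), 'grip_width': 0.09131809887364768}
```

View pics/s.png

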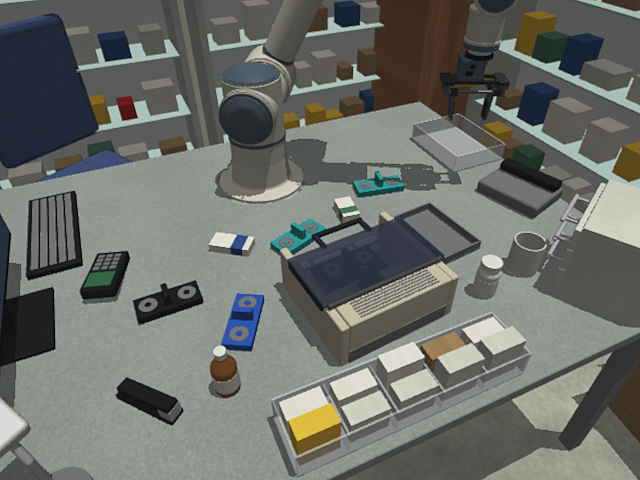

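View pics/t.png

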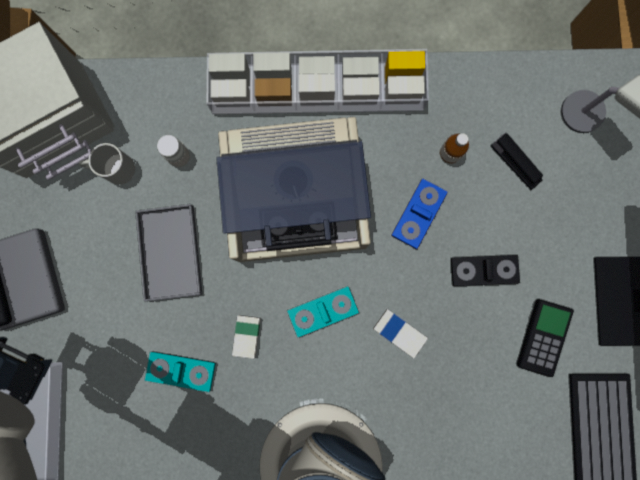

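The top view shows the printer facing the robot (bar near px 298,240), the tray at (170,252), the fresh black cassette at (485,270), the jar at (168,147) and the amber bottle at (456,147). Next I'll measure these.

```bash
cat > h.py <<'E'
import cv2,numpy as np
from bench import *
def ray(cal,uv):
    K=np.array(cal["mtx"]);T=np.array(cal["camera_from_world"])
    p=np.linalg.inv(K)@np.array([uv[0],uv[1],1.]);d=np.array([p[0],-p[1],-1.])
    R=T[:3,:3];return -R.T@T[:3,3],R.T@d
def onz(cal,uv,z):
    o,d=ray(cal,uv);return o+d*(z-o[2])/d[2]
def proj(cal,P):
    K=np.array(cal["mtx"]);T=np.array(cal["camera_from_world"])
    c=T[:3,:3]@np.asarray(P)+T[:3,3];q=K@np.array([c[0],-c[1],-c[2]]);return q[:2]/q[2]
def rect(cal,m,z,box):
    """largest contour of mask inside box (x0,y0,x1,y1) -> centre, sides, long-side yaw on plane z"""
    k=np.zeros_like(m);x0,y0,x1,y1=box;k[y0:y1,x0:x1]=m[y0:y1,x0:x1]
    c=max(cv2.findContours(k,0,1)[0],key=cv2.contourArea)
    P=np.array([onz(cal,p[0],z)[:2] for p in c],np.float32)
    (cx,cy),(w,h),a=cv2.minAreaRect(P)
    if h>w:w,h,a=h,w,a+90
    return np.round([cx,cy,w,h,(a+90)%180-90],4),cv2.boundingRect(c)
E
python3 - <<'E'
from h import *
b=cv2.imread("pics/t.png");c=get_calibration("top");hsv=cv2.cvtColor(b,cv2.COLOR_BGR2HSV);v=hsv[...,2]
for p in[(250,190),(300,180),(230,140),(233,240),(364,180),(140,250),(170,250),(470,285),(400,300),(165,145)]:print(p,b[p[1],p[0]],hsv[p[1],p[0]])
print("fresh",rect(c,((v<60)*255).astype('u1'),.02,(440,240,530,300)))
print("tray",rect(c,cv2.morphologyEx(((v<115)*255).astype('u1'),cv2.MORPH_OPEN,np.ones((2,2))),.028,(125,195,212,310)))
print("hood",rect(c,((hsv[...,1]>60)&(v<110)).astype('u1')*255,.131,(205,125,385,262)))
print("cream",rect(c,((hsv[...,0]<35)&(hsv[...,1]>25)&(v>120)).astype('u1')*255,.12,(205,112,385,265)))
cv2.imwrite("pics/t2.png",cv2.resize(b[108:308,130:390],None,fx=3,fy=3,interpolation=cv2.INTER_CUBIC))
E
```

```text
(250, 190) [92 78 73] [112  53  92]
(300, 180) [76 60 53] [111  77  76]
(230, 140) [176 197 197] [ 30  27 197]
(233, 240) [183 200 199] [ 32  22 200]
(364, 180) [76 58 53] [113  77  76]
(140, 250) [91 87 85] [110  17  91]
(170, 250) [132 127 124] [109  15 132]
(470, 285) [54 53 50] [98 19 54]
(400, 300) [128 129 122] [ 86  14 129]
(165, 145) [203 198 197] [115   8 203]
fresh (array([ 4.29300e-01, -3.75700e-01,  1.51300e-01,  6.50000e-02,
       -8.81171e+01]), (451, 255, 69, 31))
tray (array([0.4738, 0.3359, 0.2171, 0.1425, 6.3396]), (136, 205, 70, 99))
hood (array([ 5.90600e-01,  4.86000e-02,  3.09900e-01,  1.88900e-01,
       -8.46446e+01]), (218, 142, 153, 93))
cream (array([ 7.18700e-01,  6.15000e-02,  2.97900e-01,  5.22000e-02,
       -8.49144e+01]), (218, 117, 140, 38))
```

View pics/t2.png

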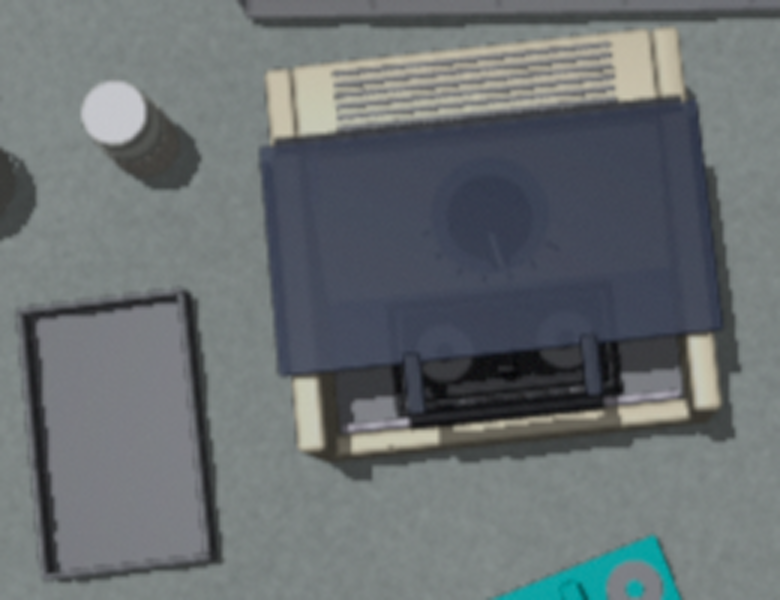

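The zoomed top view gives these printer corners in full-image px: rear (219,132) and (356,118), front (237,257) and (369,244). The hood's front edge runs from (224,233) to (370,217). The bar spans about (268,243) to (328,236). The dial pointer looks to be just anticlockwise of straight down the slope.

```bash
cat >> h.py <<'E'
from scipy.spatial.transform import Rotation as Ro
def rel(p,rpy,q,rpy2):
    A=Ro.from_euler('xyz',rpy,degrees=True);B=Ro.from_euler('xyz',rpy2,degrees=True)
    d=np.array(q)-np.array(p)
    return dict(shift_before=np.round(A.inv().apply(d),4),shift_after=np.round(B.inv().apply(d),4),turn=np.round((A.inv()*B).as_rotvec(degrees=True),2))
def pw(o,yaw,P):
    a=np.radians(yaw);return np.array([o[0]+P[0]*np.cos(a)-P[1]*np.sin(a),o[1]+P[0]*np.sin(a)+P[1]*np.cos(a),P[2]])
E
python3 - <<'E'
from h import *
c=get_calibration("top")
q=lambda x,y:(130+x/3,108+y/3)
pts={"rl":(268,72,.121),"rr":(678,30,.121),"fl":(322,448,.12),"fr":(718,408,.12),"hfl":(283,374,.131),"hfr":(720,328,.131),"hrl":(262,148,.131),"hrr":(695,104,.131),
"dial":(490,215,.09)}
W={k:onz(c,q(*v[:2]),v[2]) for k,v in pts.items()}
for k,v in W.items():print(k,v.round(4))
ya=[np.degrees(np.arctan2(*(W[a]-W[b])[[1,0]]))-90 for a,b in(("rl","rr"),("fl","fr"),("hfl","hfr"),("hrl","hrr"))]
print("yaws",ya)
y=np.mean(ya);
o1=(W["rl"]+W["rr"]+W["fl"]+W["fr"])/4; a=np.radians(y)
hc=(W["hfl"]+W["hfr"]+W["hrl"]+W["hrr"])/4
o2=hc-(80-82.5)/1000*np.array([np.cos(a),np.sin(a),0])
print(o1,o2,y)
o=(o1+o2)/2
print("bar",pw(o,y,(-.125,0,.131)),"dial local",Ro.from_euler('z',-y,degrees=True).apply(W["dial"]-o))
b=pw(o,y,(-.125,0,.131));s=read_state()
print(rel(s["position"],s["orientation"],[b[0]-.08,b[1],.24],[180,0,90+y]))
E
```

```text
rl [0.7279 0.2084 0.121 ]
rr [ 0.7537 -0.086   0.121 ]
fl [0.4569 0.1687 0.12  ]
fr [ 0.4819 -0.1093  0.12  ]
hfl [0.5082 0.1946 0.131 ]
hfr [ 0.5368 -0.1109  0.131 ]
hrl [0.6697 0.2105 0.131 ]
hrr [ 0.6966 -0.0964  0.131 ]
dial [0.6279 0.0511 0.09  ]
yaws [np.float64(5.020086543442787), np.float64(5.144066948714979), np.float64(5.345102202420904), np.float64(5.0138105997122295)]
[0.60509999 0.04547973 0.1205    ] [0.60532912 0.04968486 0.131     ] 5.130766573572725
bar [0.48071541 0.03640365 0.131     ] dial local [ 0.02286227  0.00148625 -0.03575   ]
{'shift_before': array([-0.3479, -0.4225, -0.0182]), 'shift_after': array([-0.54  ,  0.0891, -0.0186]), 'turn': array([-6.00e-02,  3.00e-02,  5.99e+01])}
```

>>> drive_tool --plan '[{"x": -0.029,"y": -0.0352,"z": -0.0015,"claw": -1},{"x": -0.029,"y": -0.0352,"z": -0.0015,"claw": -1},{"x": -0.029,"y": -0.0352,"z": -0.0015,"claw": -1},{"x": -0.029,"y": -0.0352,"z": -0.0015,"claw": -1},{"x": -0.029,"y": -0.0352,"z": -0.0015,"claw": -1},{"x": -0.029,"y": -0.0352,"z": -0.0015,"claw": -1}]'

```text
validation failed for argument at $.pl...
```

>>> drive_tool --plan '[{"x": -0.029,"y": -0.0352,"z": -0.0015,"claw": -1},{"x": -0.029,"y": -0.0352,"z": -0.0015,"claw": -1},{"x": -0.029,"y": -0.0352,"z": -0.0015,"claw": -1},{"x": -0.029,"y": -0.0352,"z": -0.0015,"claw": -1},{"x": -0.029,"y": -0.0352,"z": -0.0015,"claw": -1},{"x": -0.029,"y": -0.0352,"z": -0.0015,"claw": -1}]'

```text
validation failed for argument at $.pl...
```

>>> drive_tool --plan '[{"az": 7.5},{"az": 7.5},{"az": 7.5},{"az": 7.5},{"az": 7.5},{"az": 7.5},{"az": 7.5},{"az": 7.5}]'

```text
validation failed for argument at $.pl...
```

Run:
```python
from h import *
import json
s=read_state();c=get_calibration("wrist");im=camera("wrist");cv2.imwrite("pics/w1.png",im)
np.savez("w1.npz",**{k:np.array(v) for k,v in c.items()})
print(s["t"],s["position"].round(4),s["orientation"].round(2),s["joint_positions"].round(1))
```

```text
0.1 [0.2637 0.5663 0.2214] [-1.7994e+02 -1.0000e-02  1.5503e+02] [59.6 28.3 77.1  0.  74.6 -5.5]
```

View pics/w1.png

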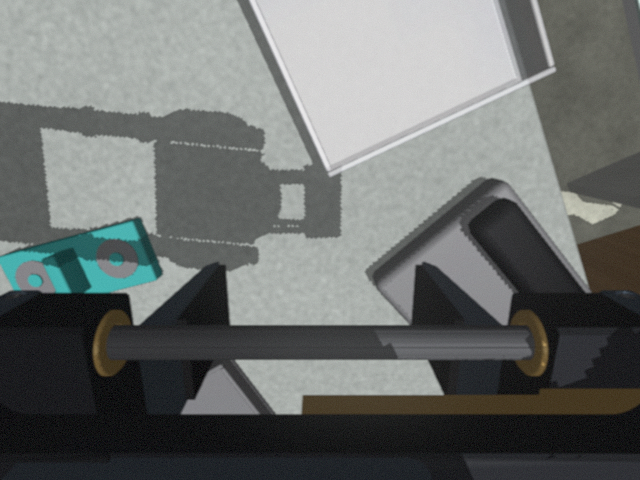

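The moves were refused, probably because every row needs all seven keys. The picture therefore only shows the start view: the teal decoy at (90,260) and the fingertips at (220,270) and (420,270).

>>> drive_tool --plan '[{"x": -0.029,"y": -0.0352,"z": -0.0015,"ax": 0,"ay": 0,"az": 0,"claw": -1},{"x": -0.029,"y": -0.0352,"z": -0.0015,"ax": 0,"ay": 0,"az": 0,"claw": -1}]'

```text
t: 0.35
position: [0.2864, 0.4775, 0.2243]
orientation: [-180.0, -0.0, 155.1]
contact_force: [0.8, 0.2, 0.2]
grip_width: 0.0911
```

>>> drive_tool --plan '[{"x": -0.029,"y": -0.0352,"z": -0.0015,"ax": 0,"ay": 0,"az": 0,"claw": -1},{"x": -0.029,"y": -0.0352,"z": -0.0015,"ax": 0,"ay": 0,"az": 0,"claw": -1},{"x": -0.029,"y": -0.0352,"z": -0.0015,"ax": 0,"ay": 0,"az": 0,"claw": -1},{"x": -0.029,"y": -0.0352,"z": -0.0015,"ax": 0,"ay": 0,"az": 0,"claw": -1},{"x": -0.029,"y": -0.0352,"z": -0.0015,"ax": 0,"ay": 0,"az": 0,"claw": -1}]'

```text
t: 0.85
position: [0.3438, 0.2558, 0.2325]
orientation: [180.0, 0.0, 155.1]
contact_force: [1.1, 1.3, 0.7]
grip_width: 0.0914
```

>>> drive_tool --plan '[{"x": -0.029,"y": -0.0352,"z": -0.0015,"ax": 0,"ay": 0,"az": 0,"claw": -1},{"x": -0.029,"y": -0.0352,"z": -0.0015,"ax": 0,"ay": 0,"az": 0,"claw": -1},{"x": -0.029,"y": -0.0352,"z": -0.0015,"ax": 0,"ay": 0,"az": 0,"claw": -1},{"x": -0.029,"y": -0.0352,"z": -0.0015,"ax": 0,"ay": 0,"az": 0,"claw": -1},{"x": -0.029,"y": -0.0352,"z": -0.0015,"ax": 0,"ay": 0,"az": 0,"claw": -1}]'

```text
t: 1.35
position: [0.401, 0.0349, 0.2401]
orientation: [180.0, 0.0, 155.0]
contact_force: [0.9, 0.7, 0.4]
grip_width: 0.0914
```

>>> drive_tool --plan '[{"x": 0,"y": 0,"z": 0,"ax": 0,"ay": 0,"az": 7.5,"claw": 0.27},{"x": 0,"y": 0,"z": 0,"ax": 0,"ay": 0,"az": 7.5,"claw": 0.27},{"x": 0,"y": 0,"z": 0,"ax": 0,"ay": 0,"az": 7.5,"claw": 0.27},{"x": 0,"y": 0,"z": 0,"ax": 0,"ay": 0,"az": 7.5,"claw": 0.27},{"x": 0,"y": 0,"z": 0,"ax": 0,"ay": 0,"az": 7.5,"claw": 0.27},{"x": 0,"y": 0,"z": 0,"ax": 0,"ay": 0,"az": 7.5,"claw": 0.27},{"x": 0,"y": 0,"z": 0,"ax": 0,"ay": 0,"az": 7.5,"claw": 0.27},{"x": 0,"y": 0,"z": 0,"ax": 0,"ay": 0,"az": 7.5,"claw": 0.27}]'

```text
t: 2.15
position: [0.4008, 0.0368, 0.2398]
orientation: [-180.0, -0.0, 94.7]
contact_force: [-0.8, -0.3, -0.6]
grip_width: 0.0336
```

```bash
cat >> h.py <<'E'
def snap(n,name):
    s=read_state();c=get_calibration(n);im=camera(n);cv2.imwrite(f"pics/{name}.png",im)
    np.savez(f"{name}.npz",**{k:np.array(v) for k,v in c.items()})
    print(round(s["t"],2),s["position"].round(4),s["orientation"].round(2),s["joint_positions"].round(1),round(s["grip_width"],4))
    return im,c,s
E
python3 - <<'E'
from h import *
im,c,s=snap("wrist","w2")
o=(.6052,.0476);y=5.13
for P in((-.125,0,.131),(-.125,.055,.131),(-.125,-.055,.131),(-.085,.156,.131),(-.085,-.156,.131)):print(P,proj(c,pw(o,y,P)).round(0))
E
```

```text
2.15 [0.4008 0.0368 0.2398] [-179.98   -0.     94.72] [ -3.3   9.  104.6   0.   66.5  -8. ] 0.0336
(-0.125, 0, 0.131) [425. 246.]
(-0.125, 0.055, 0.131) [430. 173.]
(-0.125, -0.055, 0.131) [420. 312.]
(-0.085, 0.156, 0.131) [504.  15.]
(-0.085, -0.156, 0.131) [458. 417.]
```

View pics/w2.png

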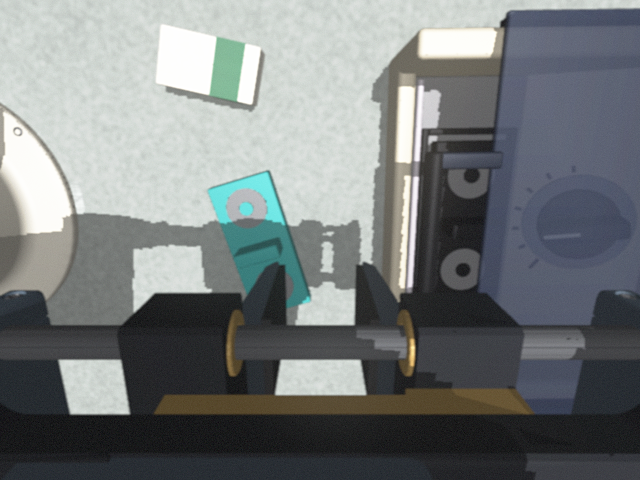

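The wrist view agrees with the estimate: the hood corner is at (503,15) where (504,15) was predicted. The bar is near column 436 and the fingertips are at (285,270) and (362,270). I'll check the bar's column, then descend on it.

Run:
```python
from h import *
im=cv2.imread("pics/w2.png");c=np.load("w2.npz")
for r in(175,195,220):print(r,im[r,405:470].max(1).tolist())
t=cv2.imread("pics/t.png");
for u in(285,310):print(u,t[225:262,u].max(1).tolist())
```

```text
175 [212, 218, 216, 205, 187, 156, 120, 111, 127, 146, 156, 158, 144, 116, 77, 59, 70, 72, 64, 58, 51, 58, 56, 57, 56, 57, 61, 69, 74, 80, 84, 81, 78, 71, 66, 59, 58, 54, 50, 57, 52, 52, 66, 90, 101, 104, 101, 100, 99, 101, 98, 97, 96, 100, 99, 100, 100, 96, 79, 56, 40, 40, 36, 43, 35]
195 [253, 252, 251, 246, 212, 146, 141, 194, 232, 246, 248, 240, 198, 114, 60, 66, 72, 59, 52, 53, 54, 47, 54, 55, 59, 57, 70, 74, 80, 83, 75, 67, 62, 56, 52, 54, 59, 67, 61, 48, 48, 44, 45, 44, 47, 43, 44, 42, 39, 39, 48, 60, 72, 85, 88, 99, 96, 98, 97, 98, 96, 97, 92, 95, 97]
220 [253, 250, 236, 192, 134, 157, 212, 239, 247, 244, 214, 142, 70, 56, 65, 60, 48, 44, 45, 47, 53, 47, 50, 52, 63, 69, 73, 71, 70, 68, 58, 51, 46, 51, 51, 50, 40, 33, 37, 38, 31, 36, 25, 35, 39, 34, 34, 32, 34, 29, 27, 37, 33, 30, 35, 34, 17, 36, 30, 31, 30, 29, 28, 31, 28]
285 [92, 72, 59, 62, 61, 56, 44, 28, 20, 22, 45, 55, 55, 54, 37, 42, 65, 57, 28, 27, 41, 40, 28, 37, 110, 166, 151, 109, 103, 95, 74, 57, 63, 69, 70, 69, 74]
310 [52, 43, 32, 19, 19, 18, 19, 24, 42, 55, 55, 41, 31, 49, 50, 34, 22, 31, 40, 31, 28, 79, 154, 149, 109, 105, 99, 80, 62, 59, 67, 68, 69, 68, 76, 112, 133]
```

>>> drive_tool --plan '[{"x": -0.0035,"y": 0.041,"z": 0,"ax": 0,"ay": 0,"az": 0,"claw": 0.27},{"x": -0.0035,"y": 0.041,"z": 0,"ax": 0,"ay": 0,"az": 0,"claw": 0.27},{"x": 0,"y": 0,"z": 0.04,"ax": 0,"ay": 0,"az": 0,"claw": 0.27},{"x": 0,"y": 0,"z": 0.03,"ax": 0,"ay": 0,"az": 0,"claw": 0.27},{"x": 0,"y": 0,"z": 0.02,"ax": 0,"ay": 0,"az": 0,"claw": 0.27}]'

```text
t: 2.7
position: [0.4825, 0.037, 0.1479]
orientation: [-179.9, -0.0, 95.2]
contact_force: [-1.1, -1.1, 0.4]
grip_width: 0.0335
```

>>> drive_tool --plan '[{"x": 0,"y": 0,"z": 0.015,"ax": 0,"ay": 0,"az": 0,"claw": 0.27},{"x": 0,"y": 0,"z": 0.015,"ax": 0,"ay": 0,"az": 0,"claw": 0.27},{"x": 0,"y": 0,"z": 0,"ax": 0,"ay": 0,"az": 0,"claw": 0.27}]'

```text
t: 3.0
position: [0.4822, 0.037, 0.1184]
orientation: [-179.8, -0.0, 95.2]
contact_force: [0.1, -0.3, 0.4]
grip_width: 0.0336
```

>>> drive_tool --newtons 20 --plan '[{"x": 0,"y": 0,"z": 0,"ax": 0,"ay": 0,"az": 0,"claw": 1},{"x": 0,"y": 0,"z": 0,"ax": 0,"ay": 0,"az": 0,"claw": 1},{"x": 0,"y": 0,"z": 0,"ax": 0,"ay": 0,"az": 0,"claw": 1}]'

```text
t: 3.3
position: [0.4826, 0.0369, 0.1205]
orientation: [-179.9, 0.0, 95.1]
contact_force: [3.3, -1.6, 11.7]
grip_width: 0.014
```

>>> drive_tool --plan '[{"x": 0,"y": 0.001,"z": -0.0174,"ax": 0,"ay": 0,"az": 0,"claw": 1},{"x": 0,"y": 0.0025,"z": -0.0172,"ax": 0,"ay": 0,"az": 0,"claw": 1},{"x": 0,"y": 0.0039,"z": -0.017,"ax": 0,"ay": 0,"az": 0,"claw": 1},{"x": 0,"y": 0.0054,"z": -0.0166,"ax": 0,"ay": 0,"az": 0,"claw": 1},{"x": 0,"y": 0.0067,"z": -0.0161,"ax": 0,"ay": 0,"az": 0,"claw": 1}]'

```text
t: 3.8
position: [0.5008, 0.0386, 0.2049]
orientation: [-179.8, 0.0, 95.1]
contact_force: [-6.2, -1.9, -3.5]
grip_width: 0.0131
```

>>> drive_tool --plan '[{"x": 0,"y": 0.0081,"z": -0.0154,"ax": 0,"ay": 0,"az": 0,"claw": 1},{"x": 0,"y": 0.0094,"z": -0.0147,"ax": 0,"ay": 0,"az": 0,"claw": 1},{"x": 0,"y": 0.0106,"z": -0.0138,"ax": 0,"ay": 0,"az": 0,"claw": 1},{"x": 0,"y": 0.0117,"z": -0.0129,"ax": 0,"ay": 0,"az": 0,"claw": 1},{"x": 0,"y": 0.0128,"z": -0.0119,"ax": 0,"ay": 0,"az": 0,"claw": 1}]'

```text
t: 4.3
position: [0.551, 0.0432, 0.2743]
orientation: [-179.6, -0.0, 95.1]
contact_force: [-28.0, -2.5, 28.5]
grip_width: 0.0137
```

The bar is pushing the tool outward, so my arc is slightly tight. I'll move it outward while continuing.

>>> drive_tool --plan '[{"x": 0,"y": -0.0026,"z": -0.003,"ax": 0,"ay": 0,"az": 0,"claw": 1},{"x": 0,"y": 0.0137,"z": -0.0107,"ax": 0,"ay": 0,"az": 0,"claw": 1}]'

```text
t: 4.5
position: [0.5647, 0.0444, 0.2865]
orientation: [-179.9, -0.0, 95.1]
contact_force: [-0.2, 1.0, -3.6]
grip_width: 0.0132
```

>>> drive_tool --plan '[{"x": 0,"y": 0.0146,"z": -0.0097,"ax": 0,"ay": 0,"az": 0,"claw": 1},{"x": 0,"y": 0.0153,"z": -0.0084,"ax": 0,"ay": 0,"az": 0,"claw": 1},{"x": 0,"y": 0.016,"z": -0.0071,"ax": 0,"ay": 0,"az": 0,"claw": 1},{"x": 0,"y": 0.0165,"z": -0.0057,"ax": 0,"ay": 0,"az": 0,"claw": 1}]'

```text
t: 4.9
position: [0.6285, 0.05, 0.3187]
orientation: [180.0, -0.0, 95.1]
contact_force: [-1.1, 0.8, -1.5]
grip_width: 0.0137
```

>>> drive_tool --plan '[{"x": 0,"y": 0.0169,"z": -0.0043,"ax": 0,"ay": 0,"az": 0,"claw": 1},{"x": 0,"y": 0.0172,"z": -0.0029,"ax": 0,"ay": 0,"az": 0,"claw": 1}]'

```text
t: 5.1
position: [0.6627, 0.0529, 0.3257]
orientation: [180.0, -0.0, 95.1]
contact_force: [-0.9, 0.3, -0.2]
grip_width: 0.0136
```

>>> drive_tool --plan '[{"x": 0,"y": 0.0174,"z": -0.0012,"ax": 0,"ay": 0,"az": 0,"claw": 1},{"x": 0,"y": 0.0174,"z": 0.0003,"ax": 0,"ay": 0,"az": 0,"claw": 1},{"x": 0,"y": 0.01,"z": 0.0008,"ax": 0,"ay": 0,"az": 0,"claw": 1}]'

```text
t: 5.4
position: [0.7079, 0.057, 0.3253]
orientation: [179.9, -0.0, 95.1]
contact_force: [-0.0, 1.8, -0.1]
grip_width: 0.0136
```

>>> drive_tool --plan '[{"x": 0,"y": 0,"z": 0,"ax": 0,"ay": 0,"az": 0,"claw": 0},{"x": 0,"y": 0,"z": 0,"ax": 0,"ay": 0,"az": 0,"claw": 0},{"x": 0,"y": 0,"z": 0,"ax": 0,"ay": 0,"az": 0,"claw": 0},{"x": 0,"y": 0,"z": -0.02,"ax": 0,"ay": 0,"az": 0,"claw": 0},{"x": 0,"y": 0,"z": -0.03,"ax": 0,"ay": 0,"az": 0,"claw": 0}]'

```text
t: 5.9
position: [0.7056, 0.0565, 0.3739]
orientation: [-179.8, -0.0, 95.0]
contact_force: [1.2, 0.6, 0.9]
grip_width: 0.0455
```

>>> drive_tool --plan '[{"x": 0,"y": -0.04,"z": 0,"ax": 0,"ay": 0,"az": 0,"claw": 0},{"x": -0.02,"y": -0.04,"z": 0,"ax": 0,"ay": 0,"az": 0,"claw": 0},{"x": -0.04,"y": -0.03,"z": 0,"ax": 0,"ay": 0,"az": 0,"claw": 0},{"x": 0,"y": 0,"z": 0,"ax": 0,"ay": 0,"az": 0,"claw": 0}]'

```text
t: 6.3
position: [0.5992, -0.0162, 0.376]
orientation: [-180.0, 0.1, 94.9]
contact_force: [0.8, 0.2, 0.9]
grip_width: 0.0452
```

Run:
```python
from h import *
im,c,s=snap("wrist","w3")
snap("scene","s3")
a=im;b=cv2.imread("pics/s3.png")[120:360,240:560]
cv2.imwrite("pics/v3.png",np.hstack([cv2.resize(a[:330],(512,264)),cv2.resize(b,(288,216),interpolation=3) if 0 else cv2.copyMakeBorder(cv2.resize(b,(288,216)),0,48,0,0,0)]))
```

```text
6.3 [ 0.5992 -0.0162  0.376 ] [-1.7999e+02  9.0000e-02  9.4870e+01] [ -7.2  20.2  66.6  -0.1  93.2 -12.1] 0.0452
6.35 [ 0.6007 -0.0145  0.3758] [1.7997e+02 3.0000e-02 9.4880e+01] [ -7.1  20.3  66.4  -0.   93.2 -11.9] 0.0455
```

View pics/w3.png

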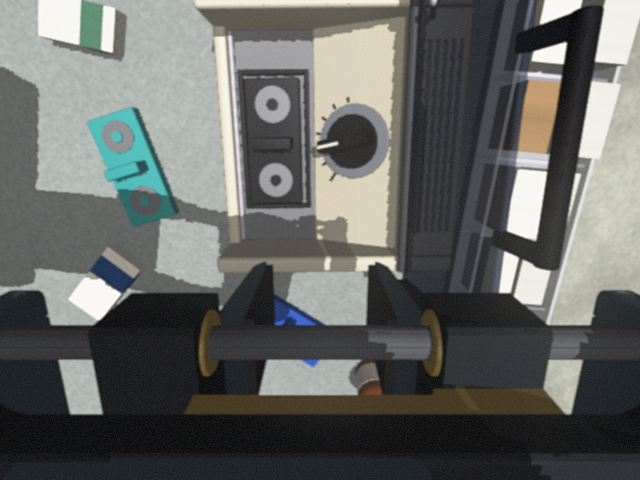

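The hood stands open. The dial disc is centred near (353,140) with the white pointer running (337,144)→(318,149). The spent cassette is at (274,140) and the panel-deck joint is at column 313. Next I'll measure the dial plane, angle and position, and the spent cassette.

```bash
cat > d.py <<'E'
from h import *
o=np.array([.6052,.0476]);Y=5.13
Rp=Ro.from_euler('z',Y,degrees=True)
def loc(P):return Rp.inv().apply(P-np.array([o[0],o[1],0]))
def onp(c,uv,x0,h):
    """ray to plane through local (x0,0,.04), 25deg slope, raised h; local coords"""
    O,d=ray(c,uv);O=loc(O);d=Rp.inv().apply(d);n=np.array([-np.sin(np.radians(25)),0,np.cos(np.radians(25))])
    p0=np.array([x0,0,.04])+h*n;return O+d*(n@(p0-O))/(n@d)
E
python3 - <<'E'
from d import *
im=cv2.imread("pics/w3.png");c=np.load("w3.npz")
x0=np.mean([loc(onz(c,(313,r),.04))[0] for r in(60,200)]);print("junction x",[loc(onz(c,(313,r),.04)) for r in(60,200)])
hsv=cv2.cvtColor(im,cv2.COLOR_BGR2HSV)
box=im[95:190,310:400]
m=((hsv[...,1]<45)&(hsv[...,2]<160)).astype('u1')*255
k=np.zeros_like(m);k[95:186,316:396]=m[95:186,316:396]
k=cv2.morphologyEx(k,cv2.MORPH_OPEN,np.ones((7,7)))
ct=max(cv2.findContours(k,0,1)[0],key=cv2.contourArea);e=cv2.fitEllipse(cv2.convexHull(ct));print("ellipse",e)
for h in(.004,.008):print("disc",h,onp(c,e[0],x0,h).round(4), [np.ptp([onp(c,p[0],x0,h)[i] for p in ct]).round(4) for i in(0,1)])
w=(im[130:160,312:345].min(2)>190);ys,xs=np.nonzero(w);n,l,st,ce=cv2.connectedComponentsWithStats(w.astype('u1'));print(st,ce+[312,130])
d0=onp(c,e[0],x0,.006)
i=1+np.argmax(st[1:,4]);yy,xx=np.nonzero(l==i);q=np.array([onp(c,(a+312,b+130),x0,.040) for a,b in zip(xx,yy)])
v=np.linalg.svd(q-q.mean(0))[2][0];print("line dir",v,"ang deg from downslope",np.degrees(np.arctan2(v[1],v[0]*-1/np.cos(np.radians(25)))), "mid",q.mean(0))
# spent fin top / body at z .062
mb=(hsv[...,2]<75).astype('u1')*255
print("spent body",rect(c,mb,.062,(236,64,312,214)))
print("hood bar z check", read_state()["position"])
cv2.imwrite("pics/c3.png",cv2.resize(im[60:220,225:405],None,fx=4,fy=3.7,interpolation=2))
E
```

```text
junction x [array([-0.01990086,  0.09800414,  0.04      ]), array([-0.02143379, -0.07436706,  0.04      ])]
ellipse ((354.4976501464844, 140.903564453125), (72.03495025634766, 78.74531555175781), 71.02130889892578)
disc 0.004 [0.0303 0.0029 0.0682] [np.float64(0.0927), np.float64(0.0866)]
disc 0.008 [0.0299 0.003  0.0724] [np.float64(0.0918), np.float64(0.0858)]
[[  0   0  33  30 947]
 [  5  13  20   5  43]] [[328.05174234 144.47729673]
 [326.86046512 145.        ]]
line dir [-0.89091007 -0.18354932 -0.41543819] ang deg from downslope -10.57656638214529 mid [-0.00382935 -0.00105031  0.0919868 ]
spent body (array([ 5.38600e-01,  4.38000e-02,  1.63600e-01,  8.11000e-02,
       -8.46299e+01]), (239, 70, 71, 138))
hood bar z check [ 0.60175905 -0.01342925  0.37556256]
```

View pics/c3.png

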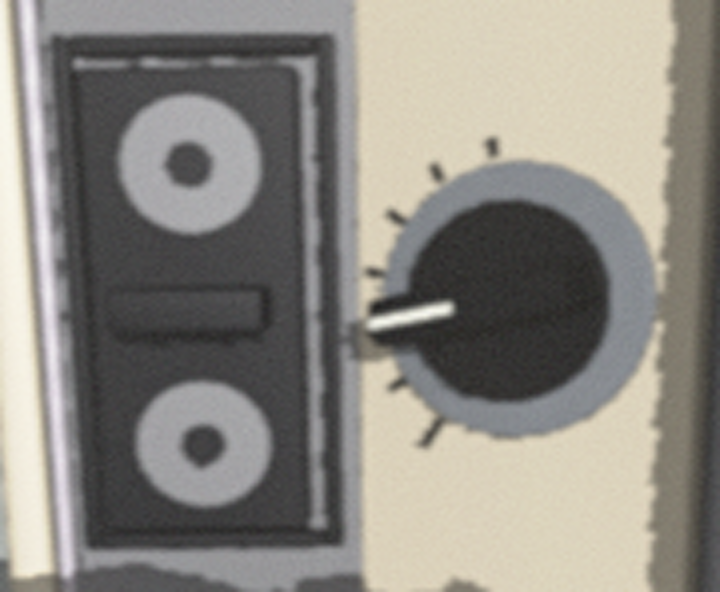

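Run:
```python
from d import *
im=cv2.imread("pics/w3.png");c=np.load("w3.npz");x0=-.0207
n=np.array([-np.sin(np.radians(25)),0,np.cos(np.radians(25))])
g=im.max(2);k=np.zeros_like(g);k[105:176,325:385]=(g[105:176,325:385]<75)*255
k=cv2.morphologyEx(k,cv2.MORPH_OPEN,cv2.getStructuringElement(2,(25,25)))
ct=max(cv2.findContours(k,0,1)[0],key=cv2.contourArea);e=cv2.fitEllipse(ct);print(e)
tip=(225+366/4,60+325/3.7)
for hd in(.004,.008,.012,.016,.020,.024):
    D=onp(c,e[0],x0,hd);t=onp(c,tip,x0,hd+.034);P=np.array([onp(c,p[0],x0,hd) for p in ct])
    print(hd,"tipdist",np.linalg.norm(t-D-.034*n).round(4),"dia",2*np.mean(np.linalg.norm(P-P.mean(0),axis=1)).round(4),"D",D.round(4),"grip",(D+.017*n).round(4))
c2=np.load("w2.npz")
print("lips",rect(c,(g<75).astype('u1')*255,.05,(236,64,312,214)))
# spent: body fit, reels centres & fin
bw=lambda a,b:np.array([225+a/4,60+b/3.7])
print("reels",[loc(onz(c,bw(*p),.062)).round(4) for p in((190,163),(204,444))])
print("fin top ctr",loc(onz(c,bw(187,312),.092)).round(4), [loc(onz(c,bw(*p),.092)).round(4) for p in((108,300),(268,300))])
```

```text
((353.5613708496094, 140.8193817138672), (44.1594352722168, 54.07601547241211), 0.4991174042224884)
0.004 tipdist 0.0347 dia 0.0592 D [0.0292 0.003  0.0677] grip [0.022  0.003  0.0831]
0.008 tipdist 0.0342 dia 0.0586 D [0.0288 0.0031 0.0719] grip [0.0216 0.0031 0.0873]
0.012 tipdist 0.0338 dia 0.058 D [0.0284 0.0032 0.0761] grip [0.0212 0.0032 0.0916]
0.016 tipdist 0.0333 dia 0.0576 D [0.0281 0.0033 0.0804] grip [0.0209 0.0033 0.0958]
0.02 tipdist 0.0328 dia 0.057 D [0.0277 0.0034 0.0846] grip [0.0205 0.0034 0.1   ]
0.024 tipdist 0.0324 dia 0.0564 D [0.0273 0.0035 0.0889] grip [0.0201 0.0035 0.1043]
lips (array([ 5.37200e-01,  4.34000e-02,  1.67700e-01,  8.31000e-02,
       -8.46299e+01]), (239, 70, 71, 138))
reels [array([-0.0686,  0.046 ,  0.062 ]), array([-0.0677, -0.0448,  0.062 ])]
fin top ctr [-0.0676 -0.      0.092 ] [array([-0.0903,  0.0037,  0.092 ]), array([-0.0441,  0.0035,  0.092 ])]
```

Run:
```python
from d import *
c=np.load("w3.npz")
s=read_state();A=Ro.from_euler('xyz',s["orientation"],degrees=True)
T=c["camera_from_world"];print("cam in tool",A.inv().apply(-T[:3,:3].T@T[:3,3]-s["position"]).round(3))
n=np.array([-np.sin(np.radians(25)),0,np.cos(np.radians(25))])
v=np.array([-.8909,-.1835,-.4154])
for nm,x in(("A",v),("B",-v)):
    x=x-n*(x@n);x/=np.linalg.norm(x);z=-n;y=np.cross(z,x)
    R=Rp*Ro.from_matrix(np.c_[x,y,z]);P=pw(o,Y,(.0216,.0032,.0907));N=Rp.apply(n)
    print(nm,"TCP",P.round(4),"rpy",R.as_euler('xyz',degrees=True).round(2))
    print(" to pre (60mm back)",rel(s["position"],s["orientation"],P+.06*N,R.as_euler('xyz',degrees=True)))
```

```text
cam in tool [ 0.073 -0.003 -0.164]
A TCP [0.6264 0.0527 0.0907] rpy [-175.11   24.55 -163.23]
 to pre (60mm back) {'shift_before': array([0.0637, 0.0048, 0.2305]), 'shift_after': array([0.0795, 0.0796, 0.2111]), 'turn': array([-18.21, -21.85, -98.99])}
B TCP [0.6264 0.0527 0.0907] rpy [175.11 -24.55  16.77]
 to pre (60mm back) {'shift_before': array([0.0637, 0.0048, 0.2305]), 'shift_after': array([-0.0795, -0.0796,  0.2111]), 'turn': array([-20.77,  17.31,  77.89])}
```

>>> drive_tool --plan '[{"x": 0,"y": 0,"z": 0,"ax": -2.08,"ay": 1.73,"az": 7.79,"claw": 0},{"x": 0,"y": 0,"z": 0,"ax": -2.08,"ay": 1.73,"az": 7.79,"claw": 0},{"x": 0,"y": 0,"z": 0,"ax": -2.08,"ay": 1.73,"az": 7.79,"claw": 0},{"x": 0,"y": 0,"z": 0,"ax": -2.08,"ay": 1.73,"az": 7.79,"claw": 0},{"x": 0,"y": 0,"z": 0,"ax": -2.08,"ay": 1.73,"az": 7.79,"claw": 0}]'

```text
t: 6.9
position: [0.6031, -0.012, 0.3747]
orientation: [173.2, -11.5, 56.3]
contact_force: [0.8, -0.6, 0.1]
grip_width: 0.0457
```

>>> drive_tool --plan '[{"x": 0,"y": 0,"z": 0,"ax": -2.08,"ay": 1.73,"az": 7.79,"claw": 0},{"x": 0,"y": 0,"z": 0,"ax": -2.08,"ay": 1.73,"az": 7.79,"claw": 0},{"x": 0,"y": 0,"z": 0,"ax": -2.08,"ay": 1.73,"az": 7.79,"claw": 0},{"x": 0,"y": 0,"z": 0,"ax": -2.08,"ay": 1.73,"az": 7.79,"claw": 0},{"x": 0,"y": 0,"z": 0,"ax": -2.08,"ay": 1.73,"az": 7.79,"claw": 0},{"x": 0,"y": 0,"z": 0,"ax": 0,"ay": 0,"az": 0,"claw": 0}]'

```text
t: 7.5
position: [0.6021, -0.0114, 0.3746]
orientation: [175.2, -24.5, 16.7]
contact_force: [-0.5, 0.6, -0.2]
grip_width: 0.0457
```

>>> drive_tool --plan '[{"x": -0.0159,"y": -0.0159,"z": 0.0422,"ax": 0,"ay": 0,"az": 0,"claw": 0},{"x": -0.0159,"y": -0.0159,"z": 0.0422,"ax": 0,"ay": 0,"az": 0,"claw": 0},{"x": -0.0159,"y": -0.0159,"z": 0.0422,"ax": 0,"ay": 0,"az": 0,"claw": 0},{"x": 0,"y": 0,"z": 0,"ax": 0,"ay": 0,"az": 0,"claw": 0}]'

```text
t: 7.9
position: [0.5992, 0.0273, 0.2306]
orientation: [175.3, -23.9, 17.1]
contact_force: [-0.2, -0.3, 0.8]
grip_width: 0.0455
```

Run:
```python
from d import *
im,c,s=snap("wrist","w4")
print(rel(s["position"],s["orientation"],[.6264-.4226*.06*.996,.0527-.4226*.06*.089,.0907+.06*.9063],[175.11,-24.55,16.77]))
g=im.max(2)
```

```text
7.9 [0.5992 0.0273 0.2306] [175.29 -23.92  17.1 ] [ -5.8  16.5 101.4   7.6  38.4  63.1] 0.0455
{'shift_before': array([-0.0268, -0.0282,  0.0797]), 'shift_after': array([-0.0278, -0.0285,  0.0792]), 'turn': array([-0.31,  0.6 ,  0.36])}
```

View pics/w4.png

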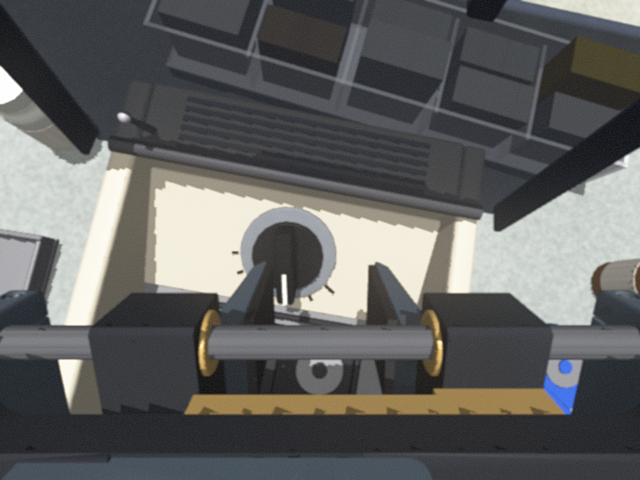

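The view along the dial axis shows the grip bar lying along the tool x axis (white line at (284,290), disc centre (288,250)). I'll triangulate this against the previous view.

Run:
```python
from d import *
def tri(obs):
    M=np.zeros((3,3));b=np.zeros(3)
    for c,uv in obs:
        O,d=ray(c,uv);d/=np.linalg.norm(d);Q=np.eye(3)-np.outer(d,d);M+=Q;b+=Q@O
    P=np.linalg.solve(M,b);return P,[ (proj(c,P)-uv).round(1) for c,uv in obs]
a,b=np.load("w3.npz"),np.load("w4.npz")
P,r=tri([(a,(354.5,140.9)),(b,(288,250))]);print("ring centre",loc(P).round(4),r)
P,r=tri([(a,(225+452/4,60+309/3.7)),(b,(284,275))]);print("line inner end",loc(P).round(4),r)
P,r=tri([(a,(225+370/4,60+325/3.7)),(b,(284,300))]);print("line outer end",loc(P).round(4),r)
```

```text
ring centre [0.0292 0.003  0.0873] [array([0.5, 0.3]), array([-0.5,  0.7])]
line inner end [0.0073 0.0012 0.1168] [array([-0.6,  0. ]), array([ 0.1, -0.8])]
line outer end [-0.0133 -0.0028  0.1228] [array([ 1.1, -0.3]), array([0.1, 1.6])]
```

Run:
```python
from d import *
s=read_state();n=Rp.apply([-.4226,0,.9063]);P=pw(o,Y,(.021,.0032,.1034))
print(P,rel(s["position"],s["orientation"],P,[175.11,-24.55,16.77]))
```

```text
[0.62582975 0.05266491 0.1034    ] {'shift_before': array([-0.0252, -0.0289,  0.1303]), 'shift_after': array([-0.0261, -0.0292,  0.13  ]), 'turn': array([-0.2 ,  0.34,  0.33])}
```

>>> drive_tool --plan '[{"x": -0.0087,"y": -0.0097,"z": 0.03,"ax": 0,"ay": 0,"az": 0,"claw": 0},{"x": -0.0087,"y": -0.0097,"z": 0.03,"ax": 0,"ay": 0,"az": 0,"claw": 0},{"x": -0.0087,"y": -0.0097,"z": 0.03,"ax": 0,"ay": 0,"az": 0,"claw": 0},{"x": 0,"y": 0,"z": 0.015,"ax": 0,"ay": 0,"az": 0,"claw": 0},{"x": 0,"y": 0,"z": 0.015,"ax": 0,"ay": 0,"az": 0,"claw": 0},{"x": 0,"y": 0,"z": 0.01,"ax": 0,"ay": 0,"az": 0,"claw": 0},{"x": 0,"y": 0,"z": 0,"ax": 0,"ay": 0,"az": 0,"claw": 0}]'

```text
t: 8.65
position: [0.6284, 0.0512, 0.1063]
orientation: [175.0, -24.6, 16.9]
contact_force: [-0.3, 0.0, -0.1]
grip_width: 0.0457
```

>>> drive_tool --newtons 15 --plan '[{"x": 0,"y": 0,"z": 0,"ax": 0,"ay": 0,"az": 0,"claw": 1},{"x": 0,"y": 0,"z": 0,"ax": 0,"ay": 0,"az": 0,"claw": 1},{"x": 0,"y": 0,"z": 0,"ax": 0,"ay": 0,"az": 0,"claw": 1},{"x": 0,"y": 0,"z": 0,"ax": 0,"ay": 0,"az": 0,"claw": 1}]'

```text
t: 9.05
position: [0.6265, 0.0527, 0.1064]
orientation: [175.2, -24.6, 16.8]
contact_force: [-4.0, 31.7, 10.3]
grip_width: 0.0187
```

Run:
```python
from d import *
s=read_state();print({k:np.round(v,4) for k,v in s.items() if k!='joint_efforts'},loc(s["position"]))
```

```text
{'t': np.float64(9.05), 'joint_positions': array([ -2.4398,  29.5536, 106.0024,   9.6703,  19.9121,  63.3882]), 'joint_velocities': array([ 1.0322, -0.1055,  0.1985,  0.953 ,  0.4678,  0.039 ]), 'position': array([0.6265, 0.0527, 0.1064]), 'orientation': array([175.1668, -24.5532,  16.8433]), 'contact_force': array([-4.0322, 31.6668, 10.3363]), 'wrist_torque': array([5.4106, 0.157 , 2.3982]), 'grip_width': np.float64(0.0187)} [0.0216286  0.00317683 0.10637983]
```

>>> drive_tool --plan '[{"x": 0,"y": -0.003,"z": 0,"ax": 0,"ay": 0,"az": 0,"claw": 1},{"x": 0,"y": 0,"z": 0,"ax": 0,"ay": 0,"az": 0,"claw": 1}]'

```text
t: 9.25
position: [0.6259, 0.0553, 0.1062]
orientation: [175.1, -24.6, 16.9]
contact_force: [-3.1, 9.9, 8.0]
grip_width: 0.0148
```

>>> drive_tool --plan '[{"x": 0,"y": -0.001,"z": 0,"ax": 0,"ay": 0,"az": 6.6,"claw": 1},{"x": 0,"y": 0,"z": 0,"ax": 0,"ay": 0,"az": 6.6,"claw": 1},{"x": 0,"y": 0,"z": 0,"ax": 0,"ay": 0,"az": 6.6,"claw": 1}]'

```text
t: 9.55
position: [0.6264, 0.0536, 0.1064]
orientation: [-175.7, -24.8, -5.2]
contact_force: [-3.8, -30.0, 9.2]
grip_width: 0.0159
```

>>> drive_tool --plan '[{"x": 0,"y": 0,"z": 0,"ax": 0,"ay": 0,"az": 6.6,"claw": 1},{"x": 0,"y": 0,"z": 0,"ax": 0,"ay": 0,"az": 6.6,"claw": 1},{"x": 0,"y": 0,"z": 0,"ax": 0,"ay": 0,"az": 6.6,"claw": 1},{"x": 0,"y": 0,"z": 0,"ax": 0,"ay": 0,"az": 6.6,"claw": 1},{"x": 0,"y": 0,"z": 0,"ax": 0,"ay": 0,"az": 0,"claw": 1}]'

```text
t: 10.05
position: [0.6292, 0.0522, 0.1078]
orientation: [-164.7, -20.5, -33.5]
contact_force: [6.2, -39.9, 6.3]
grip_width: 0.0263
```

The bar is twisting in the grip, which suggests an off-axis turn. I'll release, back off and look.

>>> drive_tool --plan '[{"x": 0,"y": 0,"z": 0,"ax": 0,"ay": 0,"az": 0,"claw": -0.1},{"x": 0,"y": 0,"z": 0,"ax": 0,"ay": 0,"az": 0,"claw": -0.1},{"x": 0,"y": 0,"z": -0.03,"ax": 0,"ay": 0,"az": 0,"claw": -0.1},{"x": 0,"y": 0,"z": -0.04,"ax": 0,"ay": 0,"az": 0,"claw": -0.1},{"x": -0.03,"y": 0,"z": -0.03,"ax": 0,"ay": 0,"az": 0,"claw": -0.1},{"x": 0,"y": 0,"z": 0,"ax": 0,"ay": 0,"az": 0,"claw": -0.1}]'

```text
t: 10.65
position: [0.5567, 0.0681, 0.1875]
orientation: [-164.8, -20.1, -33.1]
contact_force: [-0.3, 0.6, 0.2]
grip_width: 0.0503
```

Run:
```python
from h import *
snap("wrist","w5")
```

```text
10.65 [0.5567 0.0681 0.1875] [-164.82  -20.1   -33.06] [ -0.7  17.2 110.1   5.3  27.9 115.5] 0.0503
```

View pics/w5.png

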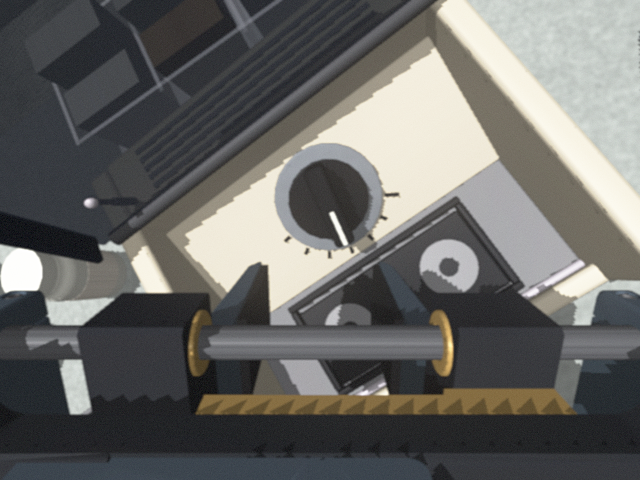

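The pointer now sits at the 1.2 tick ((345,245); long tick at (390,194), disc centre (330,197)), so one more click is needed. I'll re-triangulate the axis with three views.

Run:
```python
from d import *
def tri(obs):
    M=np.zeros((3,3));b=np.zeros(3)
    for c,uv in obs:
        O,d=ray(c,uv);d/=np.linalg.norm(d);Q=np.eye(3)-np.outer(d,d);M+=Q;b+=Q@O
    P=np.linalg.solve(M,b);return P,[(proj(c,P)-uv).round(1) for c,uv in obs]
n=np.array([-.4226,0,.9063])
C=[np.load(f"w{i}.npz") for i in(3,4,5)]
box=[(316,95,396,186),(238,205,340,300),(272,140,386,256)];ctr=[]
for i,(c,bx) in enumerate(zip(C,box)):
    im=cv2.imread(f"pics/w{i+3}.png");h=cv2.cvtColor(im,cv2.COLOR_BGR2HSV)
    # grey ring: bluish grey, mid brightness
    m=((h[...,0]>95)&(h[...,0]<130)&(h[...,2]>100)&(h[...,2]<200)).astype('u1')*255
    k=np.zeros_like(m);k[bx[1]:bx[3],bx[0]:bx[2]]=m[bx[1]:bx[3],bx[0]:bx[2]];k=cv2.morphologyEx(k,cv2.MORPH_OPEN,np.ones((3,3)))
    ct=max(cv2.findContours(k,0,1)[0],key=cv2.contourArea);e=cv2.fitEllipse(cv2.convexHull(ct));print(i+3,np.round(e[0],1),np.round(e[1],1),cv2.boundingRect(ct));ctr.append(e[0])
    w=np.zeros(m.shape,'u1');w[bx[1]:bx[3],bx[0]:bx[2]]=im[bx[1]:bx[3],bx[0]:bx[2]].min(2)>195
    if i==2:
        N,l,st,ce=cv2.connectedComponentsWithStats(w);j=1+np.argmax(st[1:,4]);yy,xx=np.nonzero(l==j);print(st[j])
        for hh in(.05,.06):
            q=np.array([onp(c,(a,b),-.0207,hh) for a,b in zip(xx,yy)]);v=np.linalg.svd(q-q.mean(0))[2][0];v*=-np.sign(v[0]);
            print("angle rad",1-np.arctan2(-v[1],-v[0]/.9063)if 0 else 1+np.arctan2(v[1],-v[0]/.9063),q.mean(0).round(4))
for s in((0,1),(0,2),(1,2),(0,1,2)):
    P,r=tri([(C[i],ctr[i]) for i in s]);print(s,loc(P).round(4),"above plane",(n@(loc(P)-[-.0207,0,.04])).round(4),r)
```

```text
3 [354.5 140.4] [66.6 73. ] (322, 104, 67, 73)
4 [288.  252.3] [89.7 94.2] (242, 208, 93, 88)
5 [328.  196.1] [105.5 106.1] (276, 144, 106, 106)
[272 165  35  91 985]
angle rad 1.4515950979462648 [0.016  0.039  0.1123]
angle rad 1.4515950979462644 [0.0131 0.0367 0.122 ]
(0, 1) [0.0313 0.0033 0.055 ] above plane -0.0084 [array([-0., -0.]), array([ 0., -0.])]
(0, 2) [0.0308 0.0029 0.0652] above plane 0.0011 [array([0.2, 0.5]), array([-0.4,  0.7])]
(1, 2) [0.03   0.0025 0.0683] above plane 0.0042 [array([ 0.5, -0. ]), array([-0.4,  0.4])]
(0, 1, 2) [0.0304 0.0029 0.0662] above plane 0.0021 [array([0. , 0.5]), array([ 0.2, -0.3]), array([-0.5,  0.8])]
```

Run:
```python
from d import *
from scipy.optimize import least_squares
n=np.array([-.4226,0,.9063]);D=np.array([.0304,.0029,.0665]);dn=np.array([-.9063,0,-.4226]);sy=np.array([0,1,0.])
ends=[]
for i,bx in((3,(314,138,342,153)),(4,(276,268,294,308)),(5,(324,204,352,250))):
    im=cv2.imread(f"pics/w{i}.png");w=np.zeros(im.shape[:2],'u1');w[bx[1]:bx[3],bx[0]:bx[2]]=im[bx[1]:bx[3],bx[0]:bx[2]].min(2)>(185 if i!=3 else 200)
    N,l,st,ce=cv2.connectedComponentsWithStats(w);j=1+np.argmax(st[1:,4]);yy,xx=np.nonzero(l==j);p=np.c_[xx,yy]
    v=np.linalg.svd(p-p.mean(0),full_matrices=0)[2][0];t=(p-p.mean(0))@v
    E=[p.mean(0)+v*t.min(),p.mean(0)+v*t.max()];c=np.load(f"w{i}.npz");o0=proj(c,Rp.apply(D)+[*o,0]);E.sort(key=lambda e:np.linalg.norm(e-o0))
    ends.append((c,E));print(i,st[j],np.round(E,1))
def model(p,th,r):
    a=th-1.0;return Rp.apply(D+p*n+r*(np.cos(a)*dn+np.sin(a)*sy))+[*o,0]
def f(x):
    out=[]
    for (c,E),th in zip(ends,(x[3],x[3],x[4])):
        out+=list(proj(c,model(x[2],th,x[0]))-E[0])+list(proj(c,model(x[2],th,x[1]))-E[1])
    return out
s=least_squares(f,[.01,.03,.04,.8,1.2]);print("r_in,r_out,h_top,th",s.x.round(4),"res",np.round(s.fun,1))
```

```text
3 [318 143  19   5  37] [[336. 143.]
 [318. 147.]]
4 [282 275   5  31 128] [[283.4 274.9]
 [284.5 305. ]]
5 [330 212  18  34 166] [[330.9 212.1]
 [345.6 244.7]]
r_in,r_out,h_top,th [0.0036 0.0292 0.0481 0.7877 1.187 ] res [ 0.7 -0.5 -1.6  0.2 -0.2  0.1  0.1 -0.8 -0.1  0.5 -0.1 -0.3]
```

The fit gives the dial at 1.19 rad, so it is in the 1.2 click. The bar's top is 48 mm above the ring, so my first grip was about 14 mm too high. I'll regrip lower and centred.

Run:
```python
from d import *
n=np.array([-.4226,0,.9063]);D=np.array([.0304,.0029,.0665]);dn=np.array([-.9063,0,-.4226]);sy=np.array([0,1,0.])
s=read_state()
x=-(np.cos(.19)*dn+np.sin(.19)*sy);z=-n;y=np.cross(z,x);R=(Rp*Ro.from_matrix(np.c_[x,y,z])).as_euler('xyz',degrees=True)
P=pw(o,Y,D+.028*n);N=Rp.apply(n)
print(P,R,rel(s["position"],s["orientation"],P+.05*N,R),rel(s["position"],s["orientation"],P,R)["shift_after"])
```

```text
[0.62343352 0.05214858 0.0918764 ] [-174.96725613  -24.51937333   -6.85063234] {'shift_before': array([0.0263, 0.0075, 0.063 ]), 'shift_after': array([0.0208, 0.0177, 0.063 ]), 'turn': array([ -0.05,  -0.03, -24.6 ])} [0.0208 0.0177 0.113 ]
```

>>> drive_tool --plan '[{"x": 0,"y": 0,"z": 0,"ax": 0,"ay": 0,"az": -8.2,"claw": 0.2},{"x": 0,"y": 0,"z": 0,"ax": 0,"ay": 0,"az": -8.2,"claw": 0.2},{"x": 0,"y": 0,"z": 0,"ax": 0,"ay": 0,"az": -8.2,"claw": 0.2},{"x": 0.0104,"y": 0.0088,"z": 0.031,"ax": 0,"ay": 0,"az": 0,"claw": 0.2},{"x": 0.0104,"y": 0.0088,"z": 0.031,"ax": 0,"ay": 0,"az": 0,"claw": 0.2},{"x": 0,"y": 0,"z": 0.001,"ax": 0,"ay": 0,"az": 0,"claw": 0.2}]'

```text
t: 11.3
position: [0.6053, 0.0486, 0.1328]
orientation: [-175.0, -24.4, -7.0]
contact_force: [0.2, 0.3, 0.4]
grip_width: 0.0367
```

Run:
```python
from d import *
s=read_state();print(rel(s["position"],s["orientation"],[.6234,.0521,.0919],[-174.97,-24.52,-6.85]))
```

```text
{'shift_before': array([-0.0009, -0.0017,  0.0448]), 'shift_after': array([-0.001 , -0.0017,  0.0448]), 'turn': array([ 0.03,  0.15, -0.11])}
```

>>> drive_tool --plan '[{"x": -0.0005,"y": -0.0008,"z": 0.02,"ax": 0,"ay": 0,"az": 0,"claw": 0.2},{"x": -0.0005,"y": -0.0008,"z": 0.015,"ax": 0,"ay": 0,"az": 0,"claw": 0.2},{"x": 0,"y": 0,"z": 0.01,"ax": 0,"ay": 0,"az": 0,"claw": 0.2},{"x": 0,"y": 0,"z": 0,"ax": 0,"ay": 0,"az": 0,"claw": 0.2}]'

```text
t: 11.7
position: [0.6218, 0.0532, 0.0936]
orientation: [-174.9, -24.4, -6.9]
contact_force: [-0.4, -0.1, 0.2]
grip_width: 0.0368
```

>>> drive_tool --newtons 30 --plan '[{"x": 0,"y": 0,"z": 0,"ax": 0,"ay": 0,"az": 0,"claw": 1},{"x": 0,"y": 0,"z": 0,"ax": 0,"ay": 0,"az": 0,"claw": 1},{"x": 0,"y": 0,"z": 0,"ax": 0,"ay": 0,"az": 0,"claw": 1}]'

```text
t: 12.0
position: [0.6221, 0.053, 0.0954]
orientation: [-174.9, -24.5, -6.9]
contact_force: [0.2, 1.6, 0.4]
grip_width: 0.0161
```

Good centred grip with no side load. Now I'll turn it one click.

>>> drive_tool --plan '[{"x": 0,"y": 0,"z": 0,"ax": 0,"ay": 0,"az": 6,"claw": 1},{"x": 0,"y": 0,"z": 0,"ax": 0,"ay": 0,"az": 6,"claw": 1}]'

```text
t: 12.2
position: [0.622, 0.053, 0.0954]
orientation: [-169.6, -22.9, -20.1]
contact_force: [-2.3, -2.0, 4.0]
grip_width: 0.0151
```

>>> drive_tool --plan '[{"x": 0,"y": 0,"z": 0,"ax": 0,"ay": 0,"az": 6,"claw": 1},{"x": 0,"y": 0,"z": 0,"ax": 0,"ay": 0,"az": 6,"claw": 1},{"x": 0,"y": 0,"z": 0,"ax": 0,"ay": 0,"az": 0,"claw": 1}]'

```text
t: 12.5
position: [0.622, 0.0529, 0.0953]
orientation: [-165.0, -20.3, -32.6]
contact_force: [-4.3, -2.5, 7.0]
grip_width: 0.0149
```

>>> drive_tool --plan '[{"x": 0,"y": 0,"z": 0,"ax": 0,"ay": 0,"az": 0,"claw": 0},{"x": 0,"y": 0,"z": 0,"ax": 0,"ay": 0,"az": 0,"claw": 0},{"x": 0,"y": 0,"z": -0.03,"ax": 0,"ay": 0,"az": 0,"claw": 0},{"x": 0,"y": 0,"z": -0.04,"ax": 0,"ay": 0,"az": 0,"claw": 0},{"x": -0.03,"y": 0,"z": -0.03,"ax": 0,"ay": 0,"az": 0,"claw": 0},{"x": 0,"y": 0,"z": 0,"ax": 0,"ay": 0,"az": 0,"claw": 0}]'

```text
t: 13.1
position: [0.553, 0.0653, 0.1767]
orientation: [-165.1, -20.3, -32.4]
contact_force: [-0.3, 0.8, -0.5]
grip_width: 0.0457
```

Run:
```python
from d import *
im,c,s=snap("wrist","w6")
n=np.array([-.4226,0,.9063]);D=np.array([.0304,.0029,.0665]);dn=np.array([-.9063,0,-.4226]);sy=np.array([0,1,0.])
def mp(h,th,r):
    a=th-1;return proj(c,Rp.apply(D+h*n+r*(np.cos(a)*dn+np.sin(a)*sy))+[*o,0])
ref=mp(.048,1.6,.017);x,y=ref.astype(int);print("expect",ref)
w=np.zeros(im.shape[:2],'u1');w[y-25:y+25,x-30:x+30]=im[y-25:y+25,x-30:x+30].min(2)>185
N,l,st,ce=cv2.connectedComponentsWithStats(w)
for j in range(1,N):
    if st[j,4]<20:continue
    yy,xx=np.nonzero(l==j);p=np.c_[xx,yy];v=np.linalg.svd(p-p.mean(0),full_matrices=0)[2][0];print(st[j],ce[j],"dir",np.degrees(np.arctan2(v[1],v[0]))%180)
for th in(1.2,1.6,2.0):
    a,b=mp(.048,th,.0036),mp(.048,th,.029);print(th,a.round(0),b.round(0),np.degrees(np.arctan2(*(b-a)[::-1]))%180)
# cassette target
P=pw(o+[.0015,.0015],Y,(-.07,0,.18));R=[180,0,Y]
print(P,rel(s["position"],s["orientation"],P,R))
```

```text
13.1 [0.553  0.0653 0.1767] [-165.07  -20.28  -32.37] [ -1.1  18.  111.4   6.1  25.9 113.7] 0.0457
expect [319.82262103 227.14179202]
[318 208   5  37 174] [320.12643678 225.32758621] dir 89.2279506294409
[289 238  10  14  93] [292.13978495 244.84946237] dir 91.40448614636912
[299 244  20   8 103] [308.42718447 248.60194175] dir 5.43603287491796
[324 247  24   5  76] [333.19736842 249.61842105] dir 3.4073327760234275
1.2 [322. 207.] [336. 241.] 66.47048260725073
1.6 [320. 208.] [320. 244.] 89.60839085967514
2.0 [318. 207.] [304. 241.] 112.75558193484513
[0.53698039 0.04284089 0.18      ] {'shift_before': array([-0.0002,  0.0257, -0.0106]), 'shift_after': array([-0.018 ,  0.021 , -0.0033]), 'turn': array([ -7.63, -24.2 , -34.25])}
```

The dial reads 1.6: the pointer is at 89.2° and the 1.6 click predicts 89.6°. Now the spent cassette.

>>> drive_tool --plan '[{"x": 0,"y": 0,"z": 0,"ax": -1.53,"ay": -4.84,"az": -6.85,"claw": 0},{"x": 0,"y": 0,"z": 0,"ax": -1.53,"ay": -4.84,"az": -6.85,"claw": 0},{"x": 0,"y": 0,"z": 0,"ax": -1.53,"ay": -4.84,"az": -6.85,"claw": 0},{"x": 0,"y": 0,"z": 0,"ax": -1.53,"ay": -4.84,"az": -6.85,"claw": 0},{"x": 0,"y": 0,"z": 0,"ax": -1.53,"ay": -4.84,"az": -6.85,"claw": 0},{"x": -0.018,"y": 0.021,"z": 0,"ax": 0,"ay": 0,"az": 0,"claw": 0},{"x": 0,"y": 0,"z": 0,"ax": 0,"ay": 0,"az": 0,"claw": 0},{"x": 0,"y": 0,"z": 0,"ax": 0,"ay": 0,"az": 0,"claw": 0}]'

```text
t: 13.95
position: [0.5404, 0.0417, 0.1744]
orientation: [-180.0, 0.0, 5.0]
contact_force: [1.1, -1.3, 0.9]
grip_width: 0.0452
```

Run:
```python
from d import *
s=read_state();print(s["position"],s["orientation"])
print(rel(s["position"],s["orientation"],[.537,.0428,.073],[180,0,Y]))
```

```text
[0.54035266 0.04169298 0.17442538] [-1.79965662e+02  3.79694801e-02  4.97416033e+00]
{'shift_before': array([-0.0032, -0.0013,  0.1014]), 'shift_after': array([-0.0032, -0.0014,  0.1014]), 'turn': array([-0.03,  0.04, -0.16])}
```

>>> drive_tool --plan '[{"x": -0.0015,"y": -0.0006,"z": 0.04,"ax": 0,"ay": 0,"az": 0,"claw": 0},{"x": -0.0015,"y": -0.0006,"z": 0.03,"ax": 0,"ay": 0,"az": 0,"claw": 0},{"x": 0,"y": 0,"z": 0.02,"ax": 0,"ay": 0,"az": 0,"claw": 0},{"x": 0,"y": 0,"z": 0.01,"ax": 0,"ay": 0,"az": 0,"claw": 0},{"x": 0,"y": 0,"z": 0,"ax": 0,"ay": 0,"az": 0,"claw": 0}]'

```text
t: 14.45
position: [0.5367, 0.0431, 0.074]
orientation: [-180.0, 0.1, 5.0]
contact_force: [0.2, -0.4, 0.1]
grip_width: 0.0458
```

>>> drive_tool --newtons 25 --plan '[{"x": 0,"y": 0,"z": 0,"ax": 0,"ay": 0,"az": 0,"claw": 1},{"x": 0,"y": 0,"z": 0,"ax": 0,"ay": 0,"az": 0,"claw": 1},{"x": 0,"y": 0,"z": 0,"ax": 0,"ay": 0,"az": 0,"claw": 1}]'

```text
t: 14.75
position: [0.5376, 0.0429, 0.0758]
orientation: [-180.0, -0.1, 5.0]
contact_force: [1.0, -0.1, -0.2]
grip_width: 0.0245
```

>>> drive_tool --plan '[{"x": 0,"y": 0,"z": 0,"ax": 0,"ay": 0,"az": 0,"claw": 1},{"x": 0,"y": 0,"z": 0,"ax": 0,"ay": 0,"az": 0,"claw": 1},{"x": 0,"y": 0,"z": -0.005,"ax": 0,"ay": 0,"az": 0,"claw": 1},{"x": 0,"y": 0,"z": -0.015,"ax": 0,"ay": 0,"az": 0,"claw": 1},{"x": 0,"y": 0,"z": -0.03,"ax": 0,"ay": 0,"az": 0,"claw": 1},{"x": 0,"y": 0,"z": -0.04,"ax": 0,"ay": 0,"az": 0,"claw": 1},{"x": 0,"y": 0,"z": -0.04,"ax": 0,"ay": 0,"az": 0,"claw": 1}]'

```text
t: 15.45
position: [0.5363, 0.0428, 0.2064]
orientation: [-180.0, 0.1, 5.0]
contact_force: [0.8, 0.2, -2.8]
grip_width: 0.0139
```

Run:
```python
from d import *
c=get_calibration("top");s=read_state();print(s["position"],s["orientation"],s["grip_width"],s["contact_force"])
W=[onz(c,(130+x/3,108+y/3),.028) for x,y in((22,312),(188,292),(220,562),(48,578))]
print(np.round(W,4));C=np.mean(W,0);d=(W[0]+W[1]-W[2]-W[3]);a=np.degrees(np.arctan2(d[1],d[0]));print(C,a)
print(rel(s["position"],s["orientation"],[C[0],C[1],s["position"][2]],[180,0,90+a]))
```

```text
[0.53634353 0.04279538 0.20638842] [-1.79983347e+02  8.72977604e-02  4.99756809e+00] 0.013860608442650918 [ 0.78827218  0.15008672 -2.76295759]
[[0.5707 0.4138 0.028 ]
 [0.5846 0.2861 0.028 ]
 [0.3785 0.2595 0.028 ]
 [0.3677 0.3898 0.028 ]]
[0.47537441 0.33731586 0.028     ] 7.046187829767317
{'shift_before': array([-3.510e-02, -2.987e-01,  1.000e-04]), 'shift_after': array([ 0.2998, -0.0244, -0.    ]), 'turn': array([-8.000e-02,  5.000e-02, -9.205e+01])}
```

>>> drive_tool --plan '[{"x": -0.005,"y": -0.0427,"z": 0,"ax": 0,"ay": 0,"az": 0,"claw": 1},{"x": -0.005,"y": -0.0427,"z": 0,"ax": 0,"ay": 0,"az": 0,"claw": 1},{"x": -0.005,"y": -0.0427,"z": 0,"ax": 0,"ay": 0,"az": 0,"claw": 1},{"x": -0.005,"y": -0.0427,"z": 0,"ax": 0,"ay": 0,"az": 0,"claw": 1},{"x": -0.005,"y": -0.0427,"z": 0,"ax": 0,"ay": 0,"az": 0,"claw": 1},{"x": -0.005,"y": -0.0427,"z": 0,"ax": 0,"ay": 0,"az": 0,"claw": 1},{"x": -0.005,"y": -0.0427,"z": 0,"ax": 0,"ay": 0,"az": 0,"claw": 1}]'

```text
t: 16.15
position: [0.4752, 0.3391, 0.2053]
orientation: [-180.0, 0.0, 5.0]
contact_force: [0.3, -0.6, -2.5]
grip_width: 0.0138
```

>>> drive_tool --plan '[{"x": 0,"y": 0,"z": 0,"ax": 0,"ay": 0,"az": -7.7,"claw": 1},{"x": 0,"y": 0,"z": 0,"ax": 0,"ay": 0,"az": -7.7,"claw": 1},{"x": 0,"y": 0,"z": 0,"ax": 0,"ay": 0,"az": -7.7,"claw": 1},{"x": 0,"y": 0,"z": 0,"ax": 0,"ay": 0,"az": -7.7,"claw": 1},{"x": 0,"y": 0,"z": 0,"ax": 0,"ay": 0,"az": -7.7,"claw": 1},{"x": 0,"y": 0,"z": 0,"ax": 0,"ay": 0,"az": -7.7,"claw": 1}]'

```text
t: 16.75
position: [0.4758, 0.3374, 0.2052]
orientation: [-180.0, 0.0, 51.5]
contact_force: [-0.2, 0.9, -1.5]
grip_width: 0.0141
```

>>> drive_tool --plan '[{"x": 0,"y": 0,"z": 0,"ax": 0,"ay": 0,"az": -7.7,"claw": 1},{"x": 0,"y": 0,"z": 0,"ax": 0,"ay": 0,"az": -7.7,"claw": 1},{"x": 0,"y": 0,"z": 0,"ax": 0,"ay": 0,"az": -7.7,"claw": 1},{"x": 0,"y": 0,"z": 0,"ax": 0,"ay": 0,"az": -7.7,"claw": 1},{"x": 0,"y": 0,"z": 0,"ax": 0,"ay": 0,"az": -7.7,"claw": 1},{"x": 0,"y": 0,"z": 0,"ax": 0,"ay": 0,"az": -7.7,"claw": 1},{"x": 0,"y": 0,"z": 0,"ax": 0,"ay": 0,"az": 0,"claw": 1}]'

```text
t: 17.45
position: [0.4759, 0.3374, 0.2051]
orientation: [-180.0, -0.0, 97.6]
contact_force: [0.0, -0.1, -1.3]
grip_width: 0.014
```

Run:
```python
from d import *
im,c,s=snap("wrist","w7")
snap("top","t7")
g=cv2.cvtColor(cv2.imread("pics/t7.png"),6)
cv2.imwrite("pics/v7.png",np.hstack([im[:330,:],])) 
print(rel(s["position"],s["orientation"],[.4754,.3373,.038],[180,0,97]))
```

```text
17.45 [0.4759 0.3374 0.2051] [-179.96   -0.     97.55] [29.5 25.9 84.4  0.  69.8 21.9] 0.014
17.5 [0.4759 0.3374 0.2051] [-1.7997e+02 -1.0000e-02  9.7240e+01] [29.5 25.9 84.4  0.  69.8 22.2] 0.014
{'shift_before': array([-0.    , -0.0004,  0.1671]), 'shift_after': array([-0.    , -0.0005,  0.1671]), 'turn': array([-0.04, -0.  ,  0.55])}
```

View pics/t7.png

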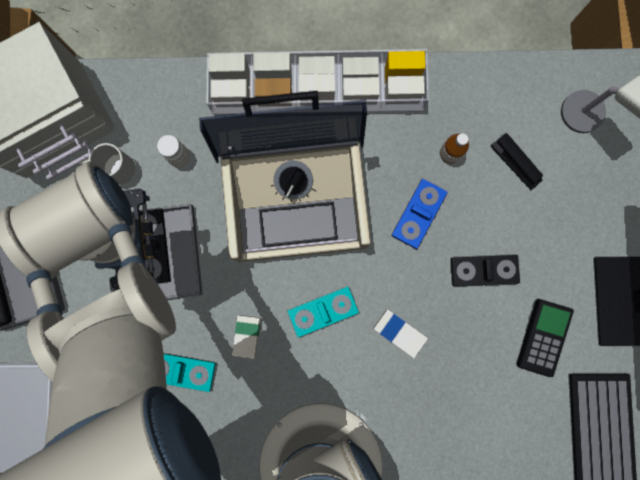

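The top view shows the hood open, the cradle empty (px 260–337, 205–243), both bottles upright, and the cassette over the tray lined up with it. Lowering.

>>> drive_tool --plan '[{"x": 0,"y": 0,"z": 0.04,"ax": 0,"ay": 0,"az": 0,"claw": 1},{"x": 0,"y": 0,"z": 0.04,"ax": 0,"ay": 0,"az": 0,"claw": 1},{"x": 0,"y": 0,"z": 0.035,"ax": 0,"ay": 0,"az": 0,"claw": 1},{"x": 0,"y": 0,"z": 0.025,"ax": 0,"ay": 0,"az": 0,"claw": 1},{"x": 0,"y": 0,"z": 0.015,"ax": 0,"ay": 0,"az": 0,"claw": 1},{"x": 0,"y": 0,"z": 0.006,"ax": 0,"ay": 0,"az": 0,"claw": 1},{"x": 0,"y": 0,"z": 0,"ax": 0,"ay": 0,"az": 0,"claw": 1}]'

```text
t: 18.25
position: [0.4758, 0.3374, 0.0436]
orientation: [-179.9, 0.0, 97.3]
contact_force: [-0.7, -0.3, -1.5]
grip_width: 0.0137
```

>>> drive_tool --plan '[{"x": 0,"y": 0,"z": 0.002,"ax": 0,"ay": 0,"az": 0,"claw": 1},{"x": 0,"y": 0,"z": 0.002,"ax": 0,"ay": 0,"az": 0,"claw": 1},{"x": 0,"y": 0,"z": 0,"ax": 0,"ay": 0,"az": 0,"claw": 1}]'

```text
t: 18.55
position: [0.4764, 0.3378, 0.0405]
orientation: [180.0, -0.0, 97.4]
contact_force: [-0.4, 0.2, -1.5]
grip_width: 0.0137
```

>>> drive_tool --plan '[{"x": 0,"y": 0,"z": 0.001,"ax": 0,"ay": 0,"az": 0,"claw": 1},{"x": 0,"y": 0,"z": 0.001,"ax": 0,"ay": 0,"az": 0,"claw": 1}]'

```text
t: 18.75
position: [0.4764, 0.3379, 0.0401]
orientation: [179.9, -0.1, 97.4]
contact_force: [-7.8, -4.0, 37.9]
grip_width: 0.0138
```

>>> drive_tool --plan '[{"x": 0,"y": 0,"z": 0.001,"ax": 0,"ay": 0,"az": 0,"claw": 1},{"x": 0,"y": 0,"z": 0,"ax": 0,"ay": 0,"az": 0,"claw": 1}]'

```text
t: 18.95
position: [0.4764, 0.3379, 0.0392]
orientation: [179.9, -0.1, 97.4]
contact_force: [-8.5, -2.9, 32.8]
grip_width: 0.014
```

>>> drive_tool --plan '[{"x": 0,"y": 0,"z": -0.002,"ax": 0,"ay": 0,"az": 0,"claw": 1},{"x": 0,"y": 0,"z": 0,"ax": 0,"ay": 0,"az": 0,"claw": 0.2},{"x": 0,"y": 0,"z": 0,"ax": 0,"ay": 0,"az": 0,"claw": 0.2},{"x": 0,"y": 0,"z": 0,"ax": 0,"ay": 0,"az": 0,"claw": 0},{"x": 0,"y": 0,"z": -0.02,"ax": 0,"ay": 0,"az": 0,"claw": 0},{"x": 0,"y": 0,"z": -0.04,"ax": 0,"ay": 0,"az": 0,"claw": 0},{"x": 0,"y": 0,"z": -0.05,"ax": 0,"ay": 0,"az": 0,"claw": 0},{"x": 0,"y": 0,"z": -0.05,"ax": 0,"ay": 0,"az": 0,"claw": 0}]'

```text
t: 19.75
position: [0.4756, 0.3372, 0.2004]
orientation: [-179.9, 0.0, 97.4]
contact_force: [0.7, 1.4, -0.7]
grip_width: 0.0454
```

Run:
```python
from d import *
s=read_state();print(s["position"],s["orientation"],s["grip_width"])
# cradle from empty-cradle top view, fresh
t=cv2.imread("pics/t7.png");c=get_calibration("top");g=t.max(2)
for T in(45,55,65):
    m=((g<T)*255).astype('u1');print("lip outline",T,rect(c,m,.05,(250,195,345,250)),"fresh",rect(c,m,.022,(440,240,530,300)))
F=rect(c,((g<60)*255).astype('u1'),.022,(440,240,530,300))[0]
# reels of fresh: bright blobs inside
print([onz(c,p,.022).round(4) for p in((465.5,270.5),(506.5,268.5))])
print(rel(s["position"],s["orientation"],[.429,-.3757,s["position"][2]],[180,0,2]))
cv2.imwrite("pics/x7.png",cv2.resize(t[190:300,235:535],None,fx=2.6,fy=2.6,interpolation=2))
```

```text
[0.47559687 0.33720983 0.20037467] [-1.79909677e+02  1.80007227e-02  9.73978969e+01] 0.04536436574719853
lip outline 45 (array([ 5.80800e-01, -3.11000e-02,  4.50000e-03,  2.30000e-03,
        8.92323e+01]), (330, 203, 3, 2)) fresh (array([ 4.28500e-01, -3.74500e-01,  1.49600e-01,  6.25000e-02,
       -8.79419e+01]), (451, 256, 68, 30))
lip outline 55 (array([ 5.73300e-01,  5.31000e-02,  5.63000e-02,  3.30000e-03,
       -8.43494e+01]), (281, 206, 26, 4)) fresh (array([ 4.28900e-01, -3.74800e-01,  1.50400e-01,  6.41000e-02,
       -8.80607e+01]), (451, 255, 69, 31))
lip outline 65 (array([ 5.35300e-01,  4.31000e-02,  1.67400e-01,  8.43000e-02,
       -8.46269e+01]), (260, 202, 78, 45)) fresh (array([ 4.28900e-01, -3.75200e-01,  1.51000e-01,  6.43000e-02,
       -8.81165e+01]), (451, 255, 69, 31))
[array([ 0.4288, -0.3323,  0.022 ]), array([ 0.4324, -0.4241,  0.022 ])]
{'shift_before': array([-7.01e-01, -1.38e-01,  4.00e-04]), 'shift_after': array([-0.0714,  0.7108,  0.    ]), 'turn': array([-5.00e-02,  9.00e-02,  9.54e+01])}
```

>>> drive_tool --plan '[{"x": -0.0467,"y": -0.0092,"z": 0,"ax": 0,"ay": 0,"az": 0,"claw": 0},{"x": -0.0467,"y": -0.0092,"z": 0,"ax": 0,"ay": 0,"az": 0,"claw": 0},{"x": -0.0467,"y": -0.0092,"z": 0,"ax": 0,"ay": 0,"az": 0,"claw": 0},{"x": -0.0467,"y": -0.0092,"z": 0,"ax": 0,"ay": 0,"az": 0,"claw": 0},{"x": -0.0467,"y": -0.0092,"z": 0,"ax": 0,"ay": 0,"az": 0,"claw": 0},{"x": -0.0467,"y": -0.0092,"z": 0,"ax": 0,"ay": 0,"az": 0,"claw": 0},{"x": -0.0467,"y": -0.0092,"z": 0,"ax": 0,"ay": 0,"az": 0,"claw": 0},{"x": -0.0467,"y": -0.0092,"z": 0,"ax": 0,"ay": 0,"az": 0,"claw": 0}]'

```text
t: 20.55
position: [0.4507, -0.0443, 0.199]
orientation: [-180.0, -0.0, 97.4]
contact_force: [1.6, 0.2, -0.0]
grip_width: 0.0461
```

>>> drive_tool --plan '[{"x": -0.0467,"y": -0.0092,"z": 0,"ax": 0,"ay": 0,"az": 0,"claw": 0},{"x": -0.0467,"y": -0.0092,"z": 0,"ax": 0,"ay": 0,"az": 0,"claw": 0},{"x": -0.0467,"y": -0.0092,"z": 0,"ax": 0,"ay": 0,"az": 0,"claw": 0},{"x": -0.0467,"y": -0.0092,"z": 0,"ax": 0,"ay": 0,"az": 0,"claw": 0},{"x": -0.0467,"y": -0.0092,"z": 0,"ax": 0,"ay": 0,"az": 0,"claw": 0},{"x": -0.0467,"y": -0.0092,"z": 0,"ax": 0,"ay": 0,"az": 0,"claw": 0},{"x": -0.0467,"y": -0.0092,"z": 0,"ax": 0,"ay": 0,"az": 0,"claw": 0}]'

```text
t: 21.25
position: [0.4288, -0.3769, 0.1988]
orientation: [-180.0, -0.0, 97.4]
contact_force: [1.1, 0.3, -0.5]
grip_width: 0.0456
```

>>> drive_tool --plan '[{"x": 0,"y": 0,"z": 0,"ax": 0,"ay": 0,"az": 7.95,"claw": 0},{"x": 0,"y": 0,"z": 0,"ax": 0,"ay": 0,"az": 7.95,"claw": 0},{"x": 0,"y": 0,"z": 0,"ax": 0,"ay": 0,"az": 7.95,"claw": 0},{"x": 0,"y": 0,"z": 0,"ax": 0,"ay": 0,"az": 7.95,"claw": 0},{"x": 0,"y": 0,"z": 0,"ax": 0,"ay": 0,"az": 7.95,"claw": 0},{"x": 0,"y": 0,"z": 0,"ax": 0,"ay": 0,"az": 7.95,"claw": 0}]'

```text
t: 21.85
position: [0.4294, -0.3749, 0.1987]
orientation: [-180.0, 0.0, 49.4]
contact_force: [1.2, 0.5, 0.3]
grip_width: 0.0459
```

>>> drive_tool --plan '[{"x": 0,"y": 0,"z": 0,"ax": 0,"ay": 0,"az": 7.95,"claw": 0},{"x": 0,"y": 0,"z": 0,"ax": 0,"ay": 0,"az": 7.95,"claw": 0},{"x": 0,"y": 0,"z": 0,"ax": 0,"ay": 0,"az": 7.95,"claw": 0},{"x": 0,"y": 0,"z": 0,"ax": 0,"ay": 0,"az": 7.95,"claw": 0},{"x": 0,"y": 0,"z": 0,"ax": 0,"ay": 0,"az": 7.95,"claw": 0},{"x": 0,"y": 0,"z": 0,"ax": 0,"ay": 0,"az": 7.95,"claw": 0},{"x": 0,"y": 0,"z": 0,"ax": 0,"ay": 0,"az": 0,"claw": 0}]'

```text
t: 22.55
position: [0.4294, -0.3749, 0.1987]
orientation: [-180.0, 0.0, 1.8]
contact_force: [-0.5, -0.5, -0.1]
grip_width: 0.0454
```

Run:
```python
from d import *
im,c,s=snap("wrist","w8")
snap("scene","s8")
print(rel(s["position"],s["orientation"],[.429,-.375,.034],[180,0,1.9]))
# spent in tray, scene view: dark blob, body top z=.027
sc=cv2.imread("pics/s8.png");k=get_calibration("scene");print("tray ctr px",proj(k,[.4754,.3373,.027]))
cv2.imwrite("pics/v8.png",np.hstack([cv2.resize(im,(400,300)),cv2.resize(sc[160:340,320:560],(400,300),interpolation=2)]))
```

```text
22.55 [ 0.4294 -0.3749  0.1987] [-1.7998e+02  4.0000e-02  1.8400e+00] [-47.1  25.3  86.7  -0.   68.1  41. ] 0.0454
22.6 [ 0.4294 -0.3749  0.1987] [-1.7998e+02  3.0000e-02  2.1600e+00] [-47.1  25.3  86.7  -0.   68.1  40.7] 0.0456
{'shift_before': array([-0.0003,  0.0002,  0.1647]), 'shift_after': array([-4.000e-04,  1.000e-04,  1.647e-01]), 'turn': array([-0.02,  0.04, -0.06])}
tray ctr px [433.00862657 227.92347759]
```

View pics/v8.png

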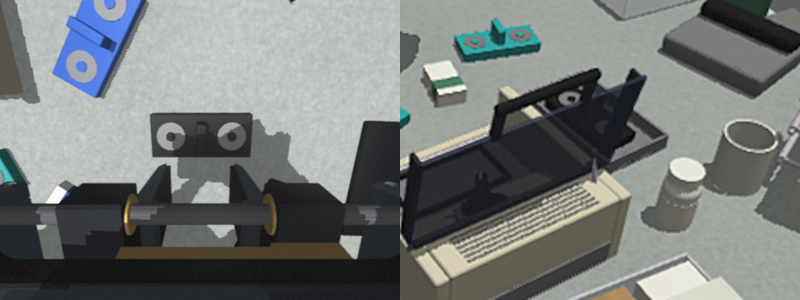

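The fresh cassette is centred between the fingers (left half, (201,135)), and the spent cassette lies in the tray behind the standing hood. Now I'll go down and grip.

>>> drive_tool --plan '[{"x": 0,"y": 0,"z": 0.045,"ax": 0,"ay": 0,"az": 0,"claw": 0},{"x": 0,"y": 0,"z": 0.045,"ax": 0,"ay": 0,"az": 0,"claw": 0},{"x": 0,"y": 0,"z": 0.04,"ax": 0,"ay": 0,"az": 0,"claw": 0},{"x": 0,"y": 0,"z": 0.02,"ax": 0,"ay": 0,"az": 0,"claw": 0},{"x": 0,"y": 0,"z": 0.013,"ax": 0,"ay": 0,"az": 0,"claw": 0},{"x": 0,"y": 0,"z": 0,"ax": 0,"ay": 0,"az": 0,"claw": 0}]'

```text
t: 23.25
position: [0.4289, -0.3744, 0.0347]
orientation: [-179.9, 0.1, 2.1]
contact_force: [-0.5, 0.2, -0.1]
grip_width: 0.0456
```

>>> drive_tool --newtons 25 --plan '[{"x": 0,"y": 0,"z": 0,"ax": 0,"ay": 0,"az": 0,"claw": 1},{"x": 0,"y": 0,"z": 0,"ax": 0,"ay": 0,"az": 0,"claw": 1},{"x": 0,"y": 0,"z": 0,"ax": 0,"ay": 0,"az": 0,"claw": 1},{"x": 0,"y": 0,"z": 0,"ax": 0,"ay": 0,"az": 0,"claw": 1},{"x": 0,"y": 0,"z": 0,"ax": 0,"ay": 0,"az": 0,"claw": 1}]'

```text
t: 23.75
position: [0.4297, -0.3752, 0.0366]
orientation: [180.0, -0.0, 2.0]
contact_force: [-1.0, 0.7, 7.5]
grip_width: 0.0138
```

>>> drive_tool --plan '[{"x": 0,"y": 0,"z": -0.005,"ax": 0,"ay": 0,"az": 0,"claw": 1},{"x": 0,"y": 0,"z": -0.02,"ax": 0,"ay": 0,"az": 0,"claw": 1},{"x": 0,"y": 0,"z": -0.045,"ax": 0,"ay": 0,"az": 0,"claw": 1},{"x": 0,"y": 0,"z": -0.045,"ax": 0,"ay": 0,"az": 0,"claw": 1},{"x": 0,"y": 0,"z": -0.045,"ax": 0,"ay": 0,"az": 0,"claw": 1},{"x": 0,"y": 0,"z": -0.02,"ax": 0,"ay": 0,"az": 0,"claw": 1},{"x": 0,"y": 0,"z": 0,"ax": 0,"ay": 0,"az": 0,"claw": 1}]'

```text
t: 24.45
position: [0.4305, -0.376, 0.2194]
orientation: [179.8, -0.2, 2.0]
contact_force: [0.2, -0.1, -1.8]
grip_width: 0.0139
```

Run:
```python
from d import *
s=read_state();print(s["position"],s["orientation"],s["grip_width"])
# where was the fresh cassette centre in w8 (before the grasp)?
im=cv2.imread("pics/w8.png");c=np.load("w8.npz");print("fresh (wrist)",rect(c,((im.max(2)<110)*255).astype('u1'),.022,(215,160,420,256)))
print(rel(s["position"],s["orientation"],[.5362,.0432,s["position"][2]],[180,0,5.3]))
```

```text
[ 0.43047383 -0.37595102  0.2194471 ] [179.76068505  -0.19454415   2.0052987 ] 0.013949797361380042
fresh (wrist) (array([ 4.30500e-01, -3.87300e-01,  1.67100e-01,  7.12000e-02,
       -8.81219e+01]), (240, 180, 180, 76))
{'shift_before': array([ 0.1203, -0.4152, -0.0013]), 'shift_after': array([ 0.144 , -0.4076, -0.    ]), 'turn': array([ 0.24, -0.19, -3.3 ])}
```

>>> drive_tool --plan '[{"x": 0.012,"y": -0.0415,"z": 0,"ax": 0,"ay": 0,"az": 0,"claw": 1},{"x": 0.012,"y": -0.0415,"z": 0,"ax": 0,"ay": 0,"az": 0,"claw": 1},{"x": 0.012,"y": -0.0415,"z": 0,"ax": 0,"ay": 0,"az": 0,"claw": 1},{"x": 0.012,"y": -0.0415,"z": 0,"ax": 0,"ay": 0,"az": 0,"claw": 1},{"x": 0.012,"y": -0.0415,"z": 0,"ax": 0,"ay": 0,"az": 0,"claw": 1}]'

```text
t: 24.95
position: [0.4816, -0.1635, 0.2149]
orientation: [-179.9, 0.1, 2.0]
contact_force: [1.8, -0.7, -1.5]
grip_width: 0.0139
```

>>> drive_tool --plan '[{"x": 0.012,"y": -0.0415,"z": 0,"ax": 0,"ay": 0,"az": 0,"claw": 1},{"x": 0.012,"y": -0.0415,"z": 0,"ax": 0,"ay": 0,"az": 0,"claw": 1},{"x": 0.012,"y": -0.0415,"z": 0,"ax": 0,"ay": 0,"az": 0,"claw": 1},{"x": 0.012,"y": -0.0415,"z": 0,"ax": 0,"ay": 0,"az": 0,"claw": 1},{"x": 0.012,"y": -0.0415,"z": 0,"ax": 0,"ay": 0,"az": 0,"claw": 1},{"x": 0,"y": 0,"z": 0,"ax": 0,"ay": 0,"az": -3.3,"claw": 1},{"x": 0,"y": 0,"z": 0,"ax": 0,"ay": 0,"az": 0,"claw": 1},{"x": 0,"y": 0,"z": 0,"ax": 0,"ay": 0,"az": 0,"claw": 1}]'

```text
t: 25.75
position: [0.5343, 0.0436, 0.2152]
orientation: [-180.0, 0.1, 5.2]
contact_force: [-1.4, 0.1, -1.3]
grip_width: 0.0139
```

Run:
```python
from d import *
im,c,s=snap("wrist","w9")
for i in range(2):
    s=read_state();print(rel(s["position"],s["orientation"],[.5362,.0432,.074],[180,0,5.3]))
    camera("wrist")
print(s["contact_force"])
```

```text
25.75 [0.5343 0.0436 0.2152] [-1.7999e+02  1.1000e-01  5.2100e+00] [-1.7 21.6 90.1 -0.  68.4 83.1] 0.0139
{'shift_before': array([0.002 , 0.0003, 0.1414]), 'shift_after': array([0.0018, 0.0003, 0.1414]), 'turn': array([-0.01,  0.09, -0.13])}
{'shift_before': array([0.0018, 0.0002, 0.1415]), 'shift_after': array([1.700e-03, 1.000e-04, 1.415e-01]), 'turn': array([-0.01,  0.07, -0.14])}
[ 0.41745156  0.06523061 -1.95439331]
```

>>> drive_tool --plan '[{"x": 0.0009,"y": 0,"z": 0.04,"ax": 0,"ay": 0,"az": 0,"claw": 1},{"x": 0.0009,"y": 0,"z": 0.04,"ax": 0,"ay": 0,"az": 0,"claw": 1},{"x": 0,"y": 0,"z": 0.03,"ax": 0,"ay": 0,"az": 0,"claw": 1},{"x": 0,"y": 0,"z": 0.012,"ax": 0,"ay": 0,"az": 0,"claw": 1},{"x": 0,"y": 0,"z": 0,"ax": 0,"ay": 0,"az": 0,"claw": 1}]'

```text
t: 26.4
position: [0.5359, 0.0437, 0.0929]
orientation: [-180.0, 0.2, 5.2]
contact_force: [-0.3, -0.4, -0.2]
grip_width: 0.0136
```

>>> drive_tool --plan '[{"x": 0,"y": 0,"z": 0.003,"ax": 0,"ay": 0,"az": 0,"claw": 1},{"x": 0,"y": 0,"z": 0.003,"ax": 0,"ay": 0,"az": 0,"claw": 1},{"x": 0,"y": 0,"z": 0.003,"ax": 0,"ay": 0,"az": 0,"claw": 1}]'

```text
t: 26.7
position: [0.5374, 0.0442, 0.0858]
orientation: [180.0, -0.1, 5.3]
contact_force: [0.0, -0.5, -1.9]
grip_width: 0.0141
```

>>> drive_tool --plan '[{"x": 0,"y": 0,"z": 0.002,"ax": 0,"ay": 0,"az": 0,"claw": 1},{"x": 0,"y": 0,"z": 0.002,"ax": 0,"ay": 0,"az": 0,"claw": 1},{"x": 0,"y": 0,"z": 0,"ax": 0,"ay": 0,"az": 0,"claw": 1}]'

```text
t: 27.0
position: [0.5366, 0.0442, 0.0808]
orientation: [-180.0, 0.0, 5.3]
contact_force: [-0.3, 0.0, -0.3]
grip_width: 0.014
```

>>> drive_tool --plan '[{"x": 0,"y": 0,"z": 0.0015,"ax": 0,"ay": 0,"az": 0,"claw": 1},{"x": 0,"y": 0,"z": 0.0015,"ax": 0,"ay": 0,"az": 0,"claw": 1}]'

```text
t: 27.2
position: [0.5367, 0.0442, 0.0779]
orientation: [-180.0, 0.0, 5.3]
contact_force: [0.5, 0.3, -1.0]
grip_width: 0.0137
```

It is past the lips with no contact force, so it's going cleanly into the bed. I'll continue to touchdown.

>>> drive_tool --plan '[{"x": 0,"y": 0,"z": 0.001,"ax": 0,"ay": 0,"az": 0,"claw": 1},{"x": 0,"y": 0,"z": 0.001,"ax": 0,"ay": 0,"az": 0,"claw": 1}]'

```text
t: 27.4
position: [0.5366, 0.0442, 0.0765]
orientation: [-180.0, 0.0, 5.3]
contact_force: [-9.8, -0.8, 36.4]
grip_width: 0.014
```

>>> drive_tool --plan '[{"x": 0,"y": 0,"z": 0.001,"ax": 0,"ay": 0,"az": 0,"claw": 1},{"x": 0,"y": 0,"z": 0,"ax": 0,"ay": 0,"az": 0,"claw": 1}]'

```text
t: 27.6
position: [0.5368, 0.0442, 0.0762]
orientation: [-180.0, -0.0, 5.3]
contact_force: [-7.0, -0.6, 27.1]
grip_width: 0.0138
```

>>> drive_tool --plan '[{"x": 0,"y": 0,"z": -0.001,"ax": 0,"ay": 0,"az": 0,"claw": 1},{"x": 0,"y": 0,"z": 0,"ax": 0,"ay": 0,"az": 0,"claw": 0.2},{"x": 0,"y": 0,"z": 0,"ax": 0,"ay": 0,"az": 0,"claw": 0.2},{"x": 0,"y": 0,"z": 0,"ax": 0,"ay": 0,"az": 0,"claw": 0},{"x": 0,"y": 0,"z": -0.02,"ax": 0,"ay": 0,"az": 0,"claw": 0},{"x": 0,"y": 0,"z": -0.04,"ax": 0,"ay": 0,"az": 0,"claw": 0},{"x": 0,"y": 0,"z": -0.045,"ax": 0,"ay": 0,"az": 0,"claw": 0},{"x": -0.03,"y": 0,"z": -0.03,"ax": 0,"ay": 0,"az": 0,"claw": 0}]'

```text
t: 28.4
position: [0.5099, 0.0414, 0.2137]
orientation: [180.0, -0.3, 5.3]
contact_force: [0.6, -0.0, 0.7]
grip_width: 0.0456
```

>>> drive_tool --plan '[{"x": -0.045,"y": 0,"z": -0.01,"ax": 0,"ay": 0,"az": 0,"claw": 0},{"x": -0.03,"y": 0,"z": -0.02,"ax": 0,"ay": 0,"az": 0,"claw": 0},{"x": 0,"y": 0,"z": 0,"ax": 0,"ay": 0,"az": 0,"claw": 0},{"x": 0,"y": 0,"z": 0,"ax": 0,"ay": 0,"az": 0,"claw": 0}]'

```text
t: 28.8
position: [0.4324, 0.0344, 0.2414]
orientation: [180.0, -0.1, 5.3]
contact_force: [-0.2, 0.7, -0.3]
grip_width: 0.0454
```

Run:
```python
from d import *
im,c,s=snap("wrist","w10");t,k,_=snap("top","t10")
print(s["contact_force"])
for n,P in(("cradle",pw(o,Y,(-.07,0,.05))),):print(n,proj(c,P))
cv2.imwrite("pics/v10.png",np.hstack([cv2.resize(im,(400,300)),cv2.resize(t[60:300,120:440],(400,300),interpolation=2)]))
```

```text
28.8 [0.4324 0.0344 0.2414] [ 1.80e+02 -7.00e-02  5.29e+00] [ -3.4  11.5 100.9   0.   67.5  81.4] 0.0454
28.85 [0.4328 0.0344 0.2409] [-1.80e+02 -3.00e-02  5.29e+00] [ -3.3  11.6 100.9   0.   67.5  81.4] 0.046
[-0.15964803  0.70005334 -0.27929227]
cradle [321.23783863 102.93928948]
```

View pics/v10.png

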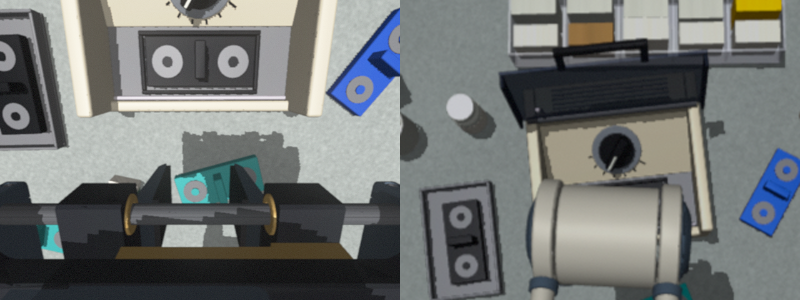

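The fresh cassette sits inside the cradle's lips (left view, (198,62)). The spent one lies flat in the tray (right view, (463,240)), the hood is open and nothing touches the robot. Handing in.

```bash
python3 -c "
from bench import *
print(finish_job())"
```

```text
the job is handed in; nothing more can be done
None
```

The job is done and handed in at about 29 s of the 72 s; `finish_job` gave no verdict. I opened the hood, set the dial to the fourth click, laid the spent cassette in the tray and seated the fresh one in the cradle.

**Last checks:**
- **Hood:** it stands open by itself in the last pictures. I did not measure its angle.
- **Dial:** right after release the pointer measured 89.2° in the image, and the 1.6 rad click predicts 89.6°.
- **Spent cassette:** it lies flat in the tray, by eye several mm off centre (50 mm is allowed).
- **Fresh cassette:** it is inside the cradle's lips. It touched down at TCP height 0.076 m, as expected for fully down.
- **Bottles:** the white jar is upright in the last top view. The amber bottle was last seen upright at 17.5 s; it was outside the last views, and the arm did not go near it.
- **Robot:** it ends clear of everything, with forces at noise level.

**What went wrong on the way:**
- **Hood arc:** my first arc was about 4 mm tight, with about 40 N on the bar until I corrected it.
- **Dial grip:** my first grip was about 14 mm too high and slipped, so the dial stopped at 1.2 rad. I measured it again, gripped lower and turned the last click.

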